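# Lay out the microscope kit from the covered tub

## Task

Set out the bonding kit for the microscope. Take hold of the lid's orange tab and tip the lid up with its back edge still resting on the tub's rim, then lift it off and lay it right way up on the blue pad. Lay every instrument that is in the tub into its own groove of the white tray in the order of use, starting from the green-striped end - tweezers, vacuum pen, probe, spatula, mirror - with handles towards the robot, leaving the groove of a missing instrument empty; then put the lid back on the tub, fully seated, and leave the bottle, the jar and the plate beyond alone.

Things in the scene. Friction and masses are not known exactly. Their poses are not given: they have to be found in the camera images.
- tub: Black open-topped tub, fixed, 200 (x) by 236 (y) by 40 mm high, walls and floor 4 mm. Origin: centre of underside. Inside, the instruments lie along its x, 40 mm apart in y, any order, some end for end, in the grooves (24 mm wide, bottoms 14 mm above the bench) of two grey combs 8 mm wide at x = +30 and -30 mm; teeth 16 mm wide rise to 28 mm. Fingers fit beside a handle between the combs.
- tub_backrim (a point): Middle of the tub's back rim (the +x side, away from the robot): 100 mm along the tub's x from its origin, 40 mm above the bench.
- lid: Loose grey lid of the tub, about 130 g: plate 206 mm (x) by 242 mm (y) by 4 mm that rests on the tub's rim (no latch), with a lip 8 mm deep under it (outline 184 by 220 mm) that drops inside the tub's walls with 4 mm play all round. Origin: centre of the plate's underside (40 mm above the bench when seated, 11 mm when lying on the pad). z points up out of its top.
- lid_tab (a point): Centre of the lid's orange thumb tab, an upright lug 8 mm thick (lid x), 36 mm long (lid y) that stands 22 mm above the plate at the lid's near edge (lid x = -90 mm). The point is 11 mm above the plate's top face; it can be pinched from above across its thickness.
- lid_back (a point): Middle of the lid's back edge underside (lid x = +100 mm, opposite the tab); lies on tub_backrim when seated.
- pad: Blue lid pad, fixed to the bench: 220 mm (x) by 250 mm (y), 3 mm thick. Origin: centre of its underside. The tub, the tray and the pad lie side by side in front of the robot, in any order, all turned nearly square to it.
- tray: White kit tray, fixed: 196 mm (x) by 228 mm (y), rim 11 mm high, floor 4 mm thick. Origin: centre of underside. Two combs run along its y (8 mm wide, at tray x = -50 and +10 mm); between their teeth (16 mm wide, rising to 28 mm) are five grooves, 24 mm wide, 40 mm apart, bottoms 14 mm above the bench. Groove 1 is at the green-striped end (+y, the robot's left).
- tray_back (a point): Middle of the kit tray's back edge, the side away from the robot (tray x = +98 mm), towards which the working ends point.
- groove1 (a point): Groove 1 of the kit tray: the point midway between the two combs (30 mm from each, tray x = -20 mm), on the groove's centre line, at the height of its bottom (14 mm above the bench). The handle centre of the tweezers belongs above it.
- groove2 (a point): Groove 2 of the kit tray: the point midway between the two combs (30 mm from each, tray x = -20 mm), on the groove's centre line, at the height of its bottom (14 mm above the bench). The handle centre of the vacuum pen belongs above it.
- groove3 (a point): Groove 3 of the kit tray: the point midway between the two combs (30 mm from each, tray x = -20 mm), on the groove's centre line, at the height of its bottom (14 mm above the bench). The handle centre of the probe belongs above it.
- groove4 (a point): Groove 4 of the kit tray: the point midway between the two combs (30 mm from each, tray x = -20 mm), on the groove's centre line, at the height of its bottom (14 mm above the bench). The handle centre of the spatula belongs above it.
- groove5 (a point): Groove 5 of the kit tray: the point midway between the two combs (30 mm from each, tray x = -20 mm), on the groove's centre line, at the height of its bottom (14 mm above the bench). The handle centre of the mirror belongs above it.
- tweezers: Tweezers: two steel arms with green-coated grips, joined at the steel rear end. 135 mm long, about 30 g; straight handle 90 mm long, 12 mm wide, 10 mm thick. Origin: centre of the handle, on its axis, a little behind the centre of mass. x points to the working end, 90 mm from the origin; the rear end is 45 mm the other way. May be absent.
- vacuum_pen: Vacuum pick-up pen: aluminium barrel with an orange bulb at the rear end, thin steel nozzle with a black cup at the working end. 135 mm long, about 30 g; straight handle 90 mm long, 14 mm wide, 12 mm thick. Origin: centre of the handle, on its axis, a little behind the centre of mass. x points to the working end, 90 mm from the origin; the rear end is 45 mm the other way. May be absent.
- probe: Probe: red handle, thin steel needle. 135 mm long, about 30 g; straight handle 90 mm long, 10 mm wide, 10 mm thick. Origin: centre of the handle, on its axis, a little behind the centre of mass. x points to the working end, 90 mm from the origin; the rear end is 45 mm the other way. May be absent.
- spatula: Spatula: blue handle, flat steel blade. 135 mm long, about 30 g; straight handle 90 mm long, 16 mm wide, 10 mm thick. Origin: centre of the handle, on its axis, a little behind the centre of mass. x points to the working end, 90 mm from the origin; the rear end is 45 mm the other way. May be absent.
- mirror: Inspection mirror: yellow handle, thin stem, 22 mm round mirror at the working end. 135 mm long, about 30 g; straight handle 90 mm long, 12 mm wide, 12 mm thick. Origin: centre of the handle, on its axis, a little behind the centre of mass. x points to the working end, 90 mm from the origin; the rear end is 45 mm the other way. May be absent.
- carrier: Bystander: loose aluminium plate, 90 by 130 by 3 mm, with a copper-coloured circuit and a black chip pack on it, beyond the work. Origin: centre of its underside.
- dispenser: Bystander: loose white bottle with blue cap, 130 mm tall, 64 mm diameter. Origin: centre of its underside.
- pastejar: Bystander: loose white jar with red cap, 60 mm tall, 56 mm diameter. Origin: centre of its underside.

How it is judged:
On the way, in this order (a step that is already met when the one before it is completed fails the run):
1. The lid is tipped up at its tab (more than 7 degrees) with its back edge still on the tub's back rim (angle between lid's own z axis and vertical above 0.12 rad and distance between lid_back and tub_backrim below 0.015 m), for 0.2 s.
2. The lid lies flat, right way up, on the pad, let go (horizontal distance between lid and pad below 0.06 m and z of lid in the frame of pad below 0.015 m and angle between lid's own z axis and vertical below 0.06 rad and linear speed of lid below 0.02 m/s and contact force between the fingers and lid below 0.1 N), for 0.3 s.
At the end, for the whole second after the job is handed in: Each instrument present lies at rest down in its own groove's bottom, handle centre within 18 mm of the groove point (9 mm sideways), parallel within 14 degrees, working end away from the robot; the lid sits level on the tub, centred within 9 mm, plate within 2.5 mm of the rim (horizontal distance between tweezers and groove1 below 0.018 m and y of tweezers in the frame of groove1 between -0.009 and 0.009 m and z of tweezers in the frame of groove1 between 0.002 and 0.0115 m and angle between the x axis of each of tweezers, vacuum_pen, probe, spatula, mirror and the x axis of tray, either way round below 0.24 rad and x of tray_back in the frame of tweezers above 0.05 m and linear speed of each of tweezers, vacuum_pen, probe, spatula, mirror, lid below 0.03 m/s and horizontal distance between vacuum_pen and groove2 below 0.018 m and y of vacuum_pen in the frame of groove2 between -0.009 and 0.009 m and z of vacuum_pen in the frame of groove2 between 0.002 and 0.0115 m and x of tray_back in the frame of vacuum_pen above 0.05 m and horizontal distance between probe and groove3 below 0.018 m and y of probe in the frame of groove3 between -0.009 and 0.009 m and z of probe in the frame of groove3 between 0.002 and 0.0115 m and x of tray_back in the frame of probe above 0.05 m and horizontal distance between spatula and groove4 below 0.018 m and y of spatula in the frame of groove4 between -0.009 and 0.009 m and z of spatula in the frame of groove4 between 0.002 and 0.0115 m and x of tray_back in the frame of spatula above 0.05 m and horizontal distance between mirror and groove5 below 0.018 m and y of mirror in the frame of groove5 between -0.009 and 0.009 m and z of mirror in the frame of groove5 between 0.002 and 0.0115 m and x of tray_back in the frame of mirror above 0.05 m and horizontal distance between lid and tub below 0.009 m and z of lid in the frame of tub between 0.037 and 0.0425 m and angle between lid's own z axis and vertical below 0.03 rad and angle between the x axis of lid and the x axis of tub, either way round below 0.08 rad); the robot touches nothing.
It fails at once if the bottle, the jar or the carrier plate is moved more than 30 mm (distance of any of carrier, dispenser, pastejar from where it was at the start of the episode above 0.03 m).
Of tweezers, vacuum_pen, probe, spatula, mirror only 3 to 5 are there at a start; the rules pass over those that are not, and their reading is None.
At some moment in a run one of tweezers, vacuum_pen, probe, spatula, mirror may be knocked a few centimetres aside while the robot is not near it.
Once in a run the grip may slacken for a moment while it holds something.
It also fails if it takes over 210 s, if anything falls off the work surface, if the arm or the gripper's body presses on something with over 40 N, if the wrist force passes 120 N, or if a joint passes its speed limit or range.

## Robot

A 6-joint arm with a two-finger parallel gripper is mounted at the origin on the work surface. World frame = base frame: x ahead of the robot, y to its left, z up, the work surface at z = 0. Lengths are in m, angles in rad, forces in N, time in s.
With the tool pointing down it reaches from about 0.225 to 0.875 m from the base axis. Payload 3.4 kg.
Tool frame: the origin (TCP) lies at the very end of the fingers, on their centre line; the grasp point (between the pads) lies 19 mm behind it (manip.hold_point_z is the distance from the TCP to the grasp point, in m); z points along the fingers, y is the line along which they close (so a half turn about z gives the same grasp; the last joint's range is limited). The gripper opens to 85 mm and grips with 20 to 120 N. Pads are 22 mm wide; open, the fingers measure 114 mm over their backs; the gripper's body (76 mm by 85 mm) begins 54 mm behind the grasp point. The pads swing forward as they close: fully open they stand 13 mm farther back than shut.
Start: joints at [-1.304, 0.276, 1.505, -0, 1.361, -0.121], TCP at [0.217, -0.532, 0.231] pointing down, gripper open.
Joint ranges: [-2.89, 2.89], [-0.75, 2.08], [0.22, 2.7], [-1.18, 4.32], [0.11, 2.71], [-2.7, 2.7]. Speed limits (rad/s): [2.57, 2.57, 3.14, 3.14, 3.14, 3.14].

## Interface

Orientations are given as a unit quaternion [w, x, y, z].
In Python, from rig import readout, viewer, order, manip gives the robot as it stands. The module is installed in compiled form; this text tells all that it offers.
- The arm moves only by the tool send_rows, never from a script. Its arguments are lists of equal length, an entry for each row: "xyz": the shift along the world's x, y, z in m, a list of three; "delta_rot": the turn, a rotation vector about the world's x, y, z in degrees, a list of three. In form: {"xyz": [[tx, ty, tz], ...], "delta_rot": [[wx, wy, wz], ...]}. A call has 1 to 12 rows; each row shifts and turns the commanded pose from where the row before left it; what a row does not reach is not made up. A row lasts 1/10 s, in which the tool goes at most 50 mm and 8.59 degrees, less where a joint would pass 70% of its speed; a pose out of reach is approached as far as the arm can. A call with a gripper value outside its range is refused whole. "gripper" is the finger opening in m, from 0 to 0.0854, set as the call begins (left out, the last holds). The fingers move at their own pace and stop on an object; "force" is the grip in N (left out, the last holds). Time passes only in rows, so rows that do not move let the fingers close. It gives the time, the measured TCP pose, the force, the opening and the grip force at its end, in the units of the state.
- readout.get_state(): the state, without advancing time (a new reading comes with each control period).
- viewer.get_image(name): name is "side" or "top"; returns a dict with "color" (384x512x3 uint8, red, green, blue), "depth" (384x512 float32, m along the optical axis (not along the pixel's ray), 0 where there is no reading), "K" (3x3 intrinsics, pixels), "dist" ([k1, k2, p1, p2, k3] as OpenCV has them; the pictures are not rectified), "camera_from_world" (4x4, takes a point from world to camera coordinates). Camera axes: x right, y up, looking along -z (the intrinsics and any distortion apply to the point x, -y, -z); pixel columns grow to the right and rows downward; lengths in m; the calibration is good to about 2 mm. A picture is of the moment at which its call begins.
- order.sign_off(): hands the job in; it is judged then, once.
The state is a dict: "clock": time; "qpos": joint angles; "qd": joint speeds; "effort": joint torques, N m; "position": TCP position; "ee_rot": TCP orientation; "contact_force": force on the tool from outside, world axes, zero at the start; "moment": the same for the moment, N m; "width": finger opening in m; "gripper_force": force on a finger pad.
Only numpy, scipy, OpenCV 4.12 (cv2) and the standard library are available. Lean on these libraries where they do the work, as an engineer would, in place of code of your own. Each camera call takes 0.05 s, during which the arm holds its last target. There are 200 camera calls.

## Working session

There is one attempt and no reset: what is moved stays moved. The work goes in short steps, Python scripts to look and compute and a tool call to move; the robot and the scene stay as the last step left them, time stands still between calls to the robot, and variables do not carry over. Pictures are saved under pics/ and viewed, at most 14 in all, crops included, and the job is handed in when it is done.

Besides the shell and the picture viewer there is one more tool, called after "Emit:" as name(argument=value, ...), one argument or row to a line, values as JSON. send_rows: Moves the arm, as the interface text tells. Its arguments: {"type":"object","properties":{"xyz":{"type":"array"},"delta_rot":{"type":"array"},"gripper":{"type":"number"},"force":{"type":"number"}},"required":["xyz","delta_rot"]}

```bash
mkdir -p pics; ls
cat > h.py <<'E'
import numpy as np, cv2, pickle
from rig import readout, viewer, order, manip
def grab(name):
    d=viewer.get_image(name); pickle.dump(d,open(f'last_{name}.pkl','wb')); return d
def load(name): return pickle.load(open(f'last_{name}.pkl','rb'))
def rays(d,uv):
    uv=np.asarray(uv,float).reshape(-1,1,2)
    n=cv2.undistortPoints(uv,np.array(d['K'],float),np.array(d['dist'],float)).reshape(-1,2)
    dc=np.c_[n[:,0],-n[:,1],-np.ones(len(n))]
    T=np.array(d['camera_from_world']); R=T[:3,:3]; o=-R.T@T[:3,3]
    return o,dc@R
def onplane(d,uv,z):
    o,r=rays(d,uv); return o+r*((z-o[2])/r[:,2])[:,None]
def depthpts(d,uv):
    o,r=rays(d,uv); uv=np.asarray(uv).reshape(-1,2).astype(int)
    return o+r*d['depth'][uv[:,1],uv[:,0]][:,None]
def project(d,P):
    T=np.array(d['camera_from_world']); c=np.asarray(P,float).reshape(-1,3)@T[:3,:3].T+T[:3,3]
    c=c*[1,-1,-1]
    return cv2.projectPoints(c,np.zeros(3),np.zeros(3),np.array(d['K'],float),np.array(d['dist'],float))[0].reshape(-1,2)
def save(name,img): cv2.imwrite('pics/'+name,cv2.cvtColor(img,cv2.COLOR_RGB2BGR))
E
python3 - <<'E'
from h import *
for n in('top','side'):
    d=grab(n); save(n+'0.png',d['color']); T=np.array(d['camera_from_world']); print(n,-T[:3,:3].T@T[:3,3],T[:3,:3].round(2).tolist(),np.array(d['K']).round(1).tolist(),d['dist'])
s=readout.get_state(); print(s['clock'],s['position'],s['ee_rot'],s['contact_force'],manip.hold_point_z)
E
```

```text
pics
top [ 0.46715651 -0.009654    0.93524477] [[0.02, -1.0, -0.01], [0.98, 0.02, 0.17], [-0.17, -0.02, 0.98]] [[382.8, 0.0, 254.3], [0.0, 382.8, 193.9], [0.0, 0.0, 1.0]] [-0.11638407  0.          0.          0.          0.        ]
side [0.56023317 0.88462958 0.7297829 ] [[-1.0, -0.09, 0.02], [0.07, -0.58, 0.81], [-0.06, 0.81, 0.58]] [[388.2, 0.0, 250.2], [0.0, 388.2, 190.9], [0.0, 0.0, 1.0]] [-0.02717028  0.          0.          0.          0.        ]
0.1 [ 0.21728996 -0.53186449  0.23053702] [-8.17866295e-04  9.81264734e-01  1.92662530e-01 -5.16191835e-05] [-0.01589217  0.07850233  0.28641662] 0.0187
```

View pics/top0.png

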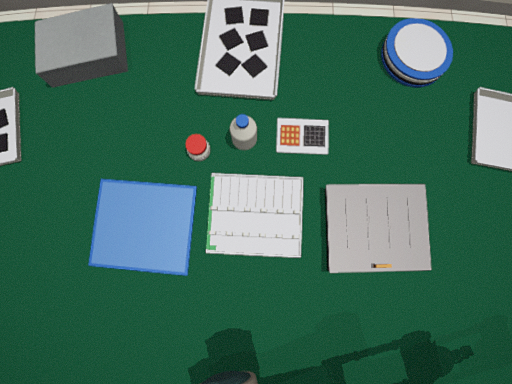

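View pics/side0.png

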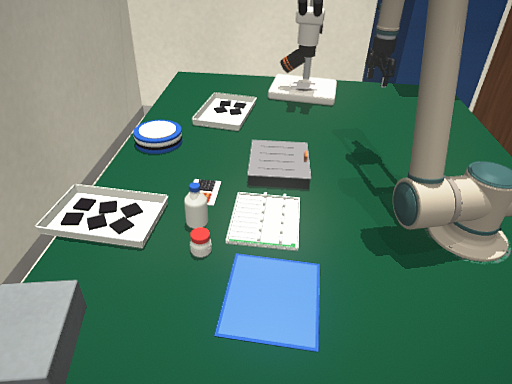

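The top view shows the pad at left (about 143,227), the tray in the middle (255,216; green stripe at left) and the lidded tub at right (379,228), with its tab at about (381,266). The bottle is at (243,130), the jar at (197,147) and the plate at (302,136). The side view shows the same objects, with the tab at (306,156).

```bash
cat >> h.py <<'E'
def blob(mask,lo=0):
    n,l,s,c=cv2.connectedComponentsWithStats(mask.astype(np.uint8)); o=[(s[i,4],c[i],l==i) for i in range(1,n) if s[i,4]>lo]
    return sorted(o,key=lambda t:-t[0])
def rect(d,m,z):
    c=max(cv2.findContours(m.astype(np.uint8),cv2.RETR_EXTERNAL,cv2.CHAIN_APPROX_NONE)[0],key=cv2.contourArea)
    P=onplane(d,c.reshape(-1,2),z)[:,:2]; (cx,cy),(w,h),a=cv2.minAreaRect((P*1000).astype(np.float32))
    a=(a+45)%90-45
    return np.round([cx,cy,w,h,a],1)
def hsv(d): return cv2.cvtColor(d['color'],cv2.COLOR_RGB2HSV).astype(int)
def roi(u0,u1,v0,v1):
    m=np.zeros((384,512),bool); m[v0:v1,u0:u1]=1; return m
E
python3 - <<'E'
from h import *
d=load('top'); h=hsv(d); H,S,V=h[...,0],h[...,1],h[...,2]
pad=blob((abs(H-108)<12)&(S>80)&(V>90)&roi(70,210,165,290))[0][2]
lid=blob((S<60)&(V>90)&roi(310,450,170,290))[0][2]
tray=blob(((S<60)&(V>130)|(abs(H-70)<15)&(V>110)&(S>80))&roi(200,310,165,265))[0][2]
tab=blob((abs(H-18)<9)&(S>150)&(V>120)&roi(340,420,250,280))[0]
print('pad',rect(d,pad,.003)); 
print('lid',rect(d,lid,.044)); print('tray',rect(d,tray,.011)); print('tab',tab[:2])
for n,m in(('pad',pad),('lid',lid),('tray',tray),('tab',tab[2])):
    v,u=np.nonzero(m); P=depthpts(d,np.c_[u,v]); print(n,'depth z',np.percentile(P[:,2],[10,50,90]).round(4))
s=load('side'); hs=hsv(s)
st=blob((abs(hs[...,0]-14)<10)&(hs[...,1]>140)&(hs[...,2]>100)&roi(290,320,140,180))
print(st[0][:2])
a,ra=rays(d,[tab[1]]); b,rb=rays(s,[st[0][1]])
A=np.c_[ra[0],-rb[0]]; t=np.linalg.lstsq(A,b-a,rcond=None)[0]; print('tab tri',a+ra[0]*t[0],b+rb[0]*t[1])
print('tab from top on z.066',onplane(d,[tab[1]],.06))
# tray detail
im=d['color'][160:280,190:450]; save('crop0.png',cv2.resize(im,None,fx=3,fy=3,interpolation=cv2.INTER_CUBIC))
E
```

```text
pad [546.7 282.3 251.8 221.8  -3.7]
lid [ 549.7 -288.1  207.6  243.2    1.5]
tray [579.    4.  229.5 198.1  -1.8]
tab (np.int32(3), array([376.33333333, 265.66666667]))
pad depth z [-0.0001  0.0021  0.0042]
lid depth z [0.0407 0.0428 0.0448]
tray depth z [0.001  0.0035 0.0114]
tab depth z [0.0643 0.0661 0.0671]
(np.int32(14), array([305.5, 154. ]))
tab tri [ 0.45978551 -0.27179508  0.07305609] [ 0.46177199 -0.27198782  0.07309771]
tab from top on z.066 [[ 0.45967389 -0.27576468  0.06      ]]
```

View pics/crop0.png

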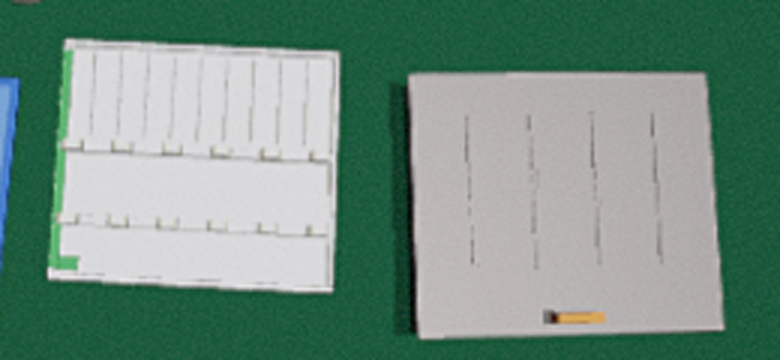

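The crop shows the orange tab at crop (581,318), which is full-image (383.7,266); the dark spot left of it is its shadow. The tray's teeth rows and green stripe are clear too.

Run:
```python
from h import *
d=load('top'); s=load('side')
for n,dd,r in(('top',d,roi(360,410,255,275)),('side',s,roi(290,325,140,180))):
    h=hsv(dd); b=blob((h[...,0]>5)&(h[...,0]<28)&(h[...,1]>100)&(h[...,2]>90)&r); print(n,[x[:2] for x in b[:2]], cv2.boundingRect(b[0][2].astype(np.uint8)))
    v,u=np.nonzero(b[0][2]); print(depthpts(dd,np.c_[u,v]).mean(0).round(4)); print(onplane(dd,[b[0][1]],.066 if n=='top' else .055).round(4))
```

```text
top [(np.int32(54), array([383.22222222, 265.53703704]))] (376, 264, 16, 4)
[ 0.4601 -0.2902  0.065 ]
[[ 0.4601 -0.2899  0.066 ]]
side [(np.int32(27), array([305.59259259, 155.81481481]))] (304, 151, 4, 11)
[ 0.4602 -0.2786  0.0623]
[[ 0.4591 -0.2913  0.055 ]]
```

Emit:
send_rows(
  xyz=[
    [0.0243,0.0242,-0.011],
    [0.0243,0.0242,-0.011],
    [0.0243,0.0242,-0.011],
    [0.0243,0.0242,-0.011],
    [0.0243,0.0242,-0.011],
    [0.0243,0.0242,-0.011],
    [0.0243,0.0242,-0.011],
    [0.0243,0.0242,-0.011],
    [0.0243,0.0242,-0.011],
    [0.0243,0.0242,-0.011],
    [0,0,0],
  ],
  delta_rot=[
    [0,0,6.93],
    [0,0,6.93],
    [0,0,6.93],
    [0,0,6.93],
    [0,0,6.93],
    [0,0,6.93],
    [0,0,6.93],
    [0,0,6.93],
    [0,0,6.93],
    [0,0,6.93],
    [0,0,0],
  ],
  gripper=0.05,
  force=80,
)

```text
clock: 1.2
position: [0.4617, -0.2866, 0.1194]
ee_rot: [-0.002, 0.696, 0.718, 0.001]
contact_force: [-1.0, 0.6, -1.1]
width: 0.05
gripper_force: 0.0
```

Emit:
send_rows(
  xyz=[
    [-0.0015,-0.003,-0.02],
    [0,0,-0.02],
    [0,0,-0.017],
    [0,0,-0.01],
    [0,0,-0.005],
    [0,0,0],
    [0,0,0],
  ],
  delta_rot=[
    [0,0,0],
    [0,0,0],
    [0,0,0],
    [0,0,0],
    [0,0,0],
    [0,0,0],
    [0,0,0],
  ],
)

```text
clock: 1.9
position: [0.4593, -0.2938, 0.0499]
ee_rot: [0.001, 0.698, 0.716, 0.0]
contact_force: [-0.2, 0.5, 0.1]
width: 0.0502
gripper_force: 0.0
```

Emit:
send_rows(
  xyz=[
    [0,0,0],
    [0,0,0],
    [0,0,0],
    [0,0,0],
    [0,0,0],
    [0,0,0],
  ],
  delta_rot=[
    [0,0,0],
    [0,0,0],
    [0,0,0],
    [0,0,0],
    [0,0,0],
    [0,0,0],
  ],
  gripper=0.0,
)

```text
clock: 2.5
position: [0.4593, -0.2935, 0.0501]
ee_rot: [0.001, 0.698, 0.716, 0.0]
contact_force: [-0.5, 0.9, 5.8]
width: 0.0055
gripper_force: 81.8
```

Emit:
send_rows(
  xyz=[
    [0.0003,0,0.0041],
    [0.0003,0,0.0042],
    [0.0005,0,0.0041],
    [0.0005,0,0.0041],
    [0.0006,0,0.0041],
    [0.0007,0,0.0041],
    [0.0008,0,0.0041],
    [0.0009,0,0.004],
    [0,0,0],
    [0,0,0],
    [0,0,0],
    [0,0,0],
  ],
  delta_rot=[
    [-0.03,1.25,0],
    [-0.03,1.25,0],
    [-0.03,1.25,0],
    [-0.03,1.25,0],
    [-0.03,1.25,0],
    [-0.03,1.25,0],
    [-0.03,1.25,0],
    [-0.03,1.25,0],
    [0,0,0],
    [0,0,0],
    [0,0,0],
    [0,0,0],
  ],
)

```text
clock: 3.7
position: [0.4634, -0.2933, 0.082]
ee_rot: [-0.061, 0.695, 0.714, -0.062]
contact_force: [1.2, 0.6, -0.7]
width: 0.0058
gripper_force: 83.2
```

Run:
```python
from h import *
d=grab('side'); save('side1.png',cv2.resize(d['color'][110:220,200:360],None,fx=4,fy=4))
s=readout.get_state(); print(s['width'],s['contact_force'],s['moment'])
```

```text
0.005928561022722594 [0.85981845 0.76449546 0.20718296] [ 0.0176826  -0.3553322  -0.01994065]
```

View pics/side1.png

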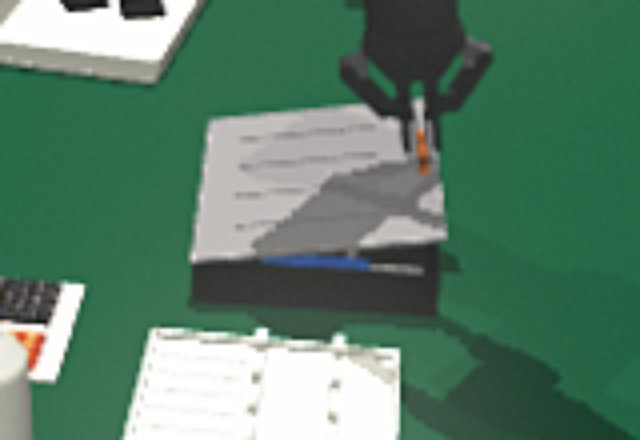

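The picture shows the lid tipped at the tab (crop 423,150) with its back edge still on the rim; a blue handle shows inside the tub. Next I lift it off and level it.

Emit:
send_rows(
  xyz=[
    [0,0,0.006],
    [0,0,0.01],
    [0,0,0.01],
    [0,0,0.008],
    [0,0,0.008],
    [0,0,0.008],
    [0,0,0.008],
    [0,0,0.008],
    [0,0,0.008],
    [-0.003,0,0],
    [0,0,0],
    [0,0,0],
  ],
  delta_rot=[
    [0,0,0],
    [0,0,0],
    [0,0,0],
    [0.04,-1.67,0],
    [0.04,-1.67,0],
    [0.04,-1.67,0],
    [0.04,-1.67,0],
    [0.04,-1.67,0],
    [0.04,-1.67,0],
    [0,0,0],
    [0,0,0],
    [0,0,0],
  ],
)

```text
clock: 4.95
position: [0.4604, -0.2932, 0.1558]
ee_rot: [-0.0, 0.698, 0.716, 0.0]
contact_force: [-0.2, -1.1, -0.9]
width: 0.0056
gripper_force: 83.0
```

Emit:
send_rows(
  xyz=[
    [0,0.006,0],
    [0,0.012,0],
    [0,0.018,0],
    [0,0.024,0],
    [0,0.028,0],
    [0,0.03,0],
    [0,0.03,0],
    [0,0.03,0],
    [0,0.03,0],
    [0,0.03,0],
    [0,0.03,0],
    [0,0.03,0],
  ],
  delta_rot=[
    [0,0,0],
    [0,0,0],
    [0,0,0],
    [0,0,0],
    [0,0,0],
    [0,0,0],
    [0,0,0],
    [0,0,0],
    [0,0,0],
    [0,0,0],
    [0,0,0],
    [0,0,0],
  ],
)

```text
clock: 6.15
position: [0.4594, 0.0074, 0.1561]
ee_rot: [-0.0, 0.697, 0.717, 0.0]
contact_force: [-0.3, 0.5, -1.2]
width: 0.0058
gripper_force: 83.0
```

Emit:
send_rows(
  xyz=[
    [0,0.03,0],
    [0,0.03,0],
    [0,0.03,0],
    [0,0.03,0],
    [0,0.03,0],
    [0,0.03,0],
    [0,0.028,0],
    [0,0.024,0],
    [0,0.018,0],
    [0,0.012,0],
    [0,0.006,0],
    [0,0,0],
  ],
  delta_rot=[
    [0,0,-0.5],
    [0,0,-0.5],
    [0,0,-0.5],
    [0,0,-0.5],
    [0,0,-0.5],
    [0,0,-0.5],
    [0,0,-0.5],
    [0,0,-0.5],
    [0,0,-0.5],
    [0,0,-0.4],
    [0,0,-0.3],
    [0,0,0],
  ],
)

```text
clock: 7.35
position: [0.4599, 0.2733, 0.156]
ee_rot: [0.0, 0.729, 0.684, -0.0]
contact_force: [-0.7, 0.7, -1.2]
width: 0.0056
gripper_force: 83.0
```

Run:
```python
from h import *
from scipy.spatial.transform import Rotation as R
s=readout.get_state(); q=s['ee_rot']; print(s['position'],R.from_quat(np.r_[q[1:],q[0]]).as_matrix().round(3),s['width'],s['contact_force'])
d=grab('top');save('top2.png',d['color']); h=hsv(d)
m=blob((h[...,1]<60)&(h[...,2]>90)&roi(60,215,110,330))[0][2]
v,u=np.nonzero(m); P=depthpts(d,np.c_[u,v]); g=np.isfinite(P).all(1)&(abs(P[:,2]-.15)<.05)
A=np.c_[P[g,:2]-P[g,:2].mean(0),np.ones(g.sum())]; c=np.linalg.lstsq(A,P[g,2],rcond=None)[0]; print('plane',c, g.sum()); print(rect(d,m,c[2]))
s=grab('side'); save('side2.png',s['color'])
```

```text
[0.45992673 0.27326116 0.15602509] [[ 0.063  0.998  0.   ]
 [ 0.998 -0.063 -0.   ]
 [-0.     0.    -1.   ]] 0.005615864629949207 [-0.71317028  0.74709354 -1.23767288]
plane [-0.00488156  0.00083645  0.14845453] 9030
[526.5 271.5 243.7 254.   -3.7]
```

View pics/top2.png

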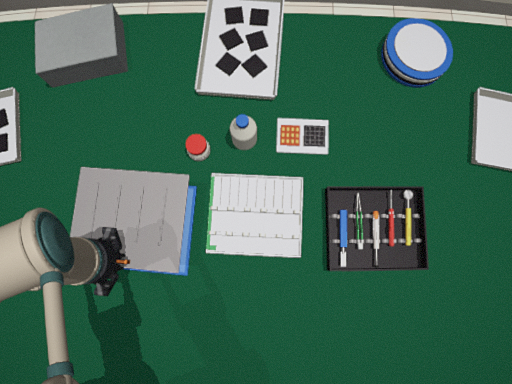

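The lid is held level over the pad at (135,222). The open tub holds all five instruments. From left they are spatula (343,235, blade towards the robot), tweezers (360,220), vacuum pen (376,237, bulb away so flipped), probe (391,215) and mirror (408,215).

Emit:
send_rows(
  xyz=[
    [-0.003,0.012,-0.01],
    [0,0,-0.02],
    [0,0,-0.025],
    [0,0,-0.025],
    [0,0,-0.02],
    [0,0,-0.015],
    [0,0,-0.01],
    [0,0,-0.005],
    [0,0,-0.004],
    [0,0,0],
    [0,0,0],
  ],
  delta_rot=[
    [0,0,0],
    [0,0,0],
    [0,0,0],
    [0,0,0],
    [0,0,0],
    [0,0,0],
    [0,0,0],
    [0,0,0],
    [0,0,0],
    [0,0,0],
    [0,0,0],
  ],
)

```text
clock: 8.55
position: [0.458, 0.2849, 0.0226]
ee_rot: [0.0, 0.729, 0.684, 0.001]
contact_force: [0.2, 0.0, -0.9]
width: 0.0057
gripper_force: 83.0
```

Run:
```python
from h import *
s=load('top'); 
d=s; h=hsv(d); H,S,V=h[...,0],h[...,1],h[...,2]; r=roi(326,428,185,272)
# tub outline (dark)
tub=blob((V<70)&roi(315,440,175,280))[0][2]; tub=cv2.morphologyEx(tub.astype(np.uint8),cv2.MORPH_CLOSE,np.ones((9,9),np.uint8)); print('tub@.04',rect(d,tub,.040))
ms={'spatula':(abs(H-110)<12)&(S>120)&(V>80),'tweezers':(abs(H-65)<18)&(S>110)&(V>70),'bulb':(abs(H-14)<8)&(S>140)&(V>120),'probe':((H<7)|(H>172))&(S>120)&(V>90),'mirror':(abs(H-27)<6)&(S>110)&(V>110)}
for n,m in ms.items():
    b=blob(m&r)
    b=[x for x in b if x[0]>=4]
    m=np.any([x[2] for x in b],0); v,u=np.nonzero(m); P=onplane(d,np.c_[u,v],.02); D=depthpts(d,np.c_[u,v])
    (cx,cy),(w,hh),a=cv2.minAreaRect((P[:,:2]*1000).astype(np.float32))
    vx,vy,_,_=cv2.fitLine((P[:,:2]*1000).astype(np.float32),2,0,.01,.01).ravel()
    print(n,len(u),'cent',np.round([cx,cy,w,hh],1),'mean',(P[:,:2].mean(0)*1000).round(1),'ang',round(np.degrees(np.arctan2(vy,vx)),1),'z',np.median(D[:,2]).round(4))
im=d['color'][175:280,315:440]; save('tub.png',cv2.resize(im,None,fx=6,fy=5,interpolation=cv2.INTER_CUBIC)[:600,:800])
```

```text
tub@.04 [ 548.9 -280.2  199.4  249.7    0.9]
spatula 262 cent [ 548.5 -208.9   14.6   91.6] mean [ 548.1 -208.9] ang -0.7 z 0.0225
tweezers 466 cent [ 551.6 -295.1  210.6  256.8] mean [ 562.8 -326.9] ang -49.6 z -0.0007
bulb 31 cent [ 582.9 -290.3   17.5   11.6] mean [ 583.3 -289.2] ang 5.0 z 0.0249
probe 170 cent [ 552.4 -327.8   12.4   92.3] mean [ 549.6 -326.4] ang -1.6 z 0.0205
mirror 199 cent [ 554.  -370.4   12.6   90.6] mean [ 554.5 -369.6] ang -2.7 z 0.0226
```

View pics/tub.png

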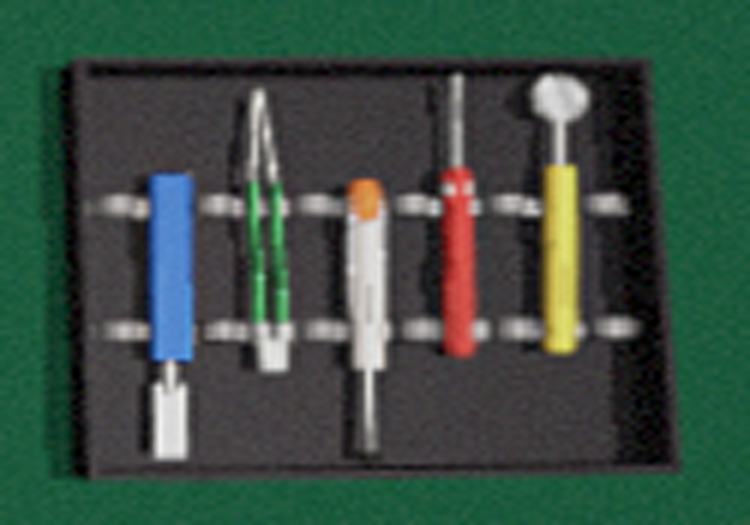

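The crop shows the combs and all five handles clearly, each seated in its groove. I release the lid and go to the spatula.

Emit:
send_rows(
  xyz=[
    [0,0,0],
    [0,0,0],
    [0,0,0],
    [0,0,0],
    [0,0,0],
    [0,0,0.02],
    [0,0,0.03],
    [0,0,0.03],
    [0,0,0.03],
    [0,0,0.02],
    [0,0,0],
  ],
  delta_rot=[
    [0,0,0],
    [0,0,0],
    [0,0,0],
    [0,0,0],
    [0,0,0],
    [0,0,0],
    [0,0,0],
    [0,0,0],
    [0,0,0],
    [0,0,0],
    [0,0,0],
  ],
  gripper=0.05,
)

```text
clock: 9.65
position: [0.4595, 0.2856, 0.1552]
ee_rot: [0.001, 0.729, 0.684, 0.003]
contact_force: [0.0, -0.0, 0.7]
width: 0.0503
gripper_force: 0.0
```

Emit:
send_rows(
  xyz=[
    [0.0075,-0.0412,0],
    [0.0075,-0.0412,0],
    [0.0075,-0.0412,0],
    [0.0075,-0.0412,0],
    [0.0075,-0.0412,0],
    [0.0075,-0.0412,0],
    [0.0075,-0.0412,0],
    [0.0075,-0.0412,0],
    [0.0075,-0.0412,0],
    [0.0075,-0.0412,0],
    [0.0075,-0.0412,0],
    [0.0075,-0.0412,0],
  ],
  delta_rot=[
    [0,0,-7.2],
    [0,0,-7.2],
    [0,0,-7.2],
    [0,0,-7.2],
    [0,0,-7.2],
    [0,0,-7.2],
    [0,0,-7.2],
    [0,0,-7.2],
    [0,0,-7.2],
    [0,0,-7.2],
    [0,0,-7.2],
    [0,0,-7.2],
  ],
  gripper=0.027,
)

```text
clock: 10.85
position: [0.5468, -0.2111, 0.1505]
ee_rot: [-0.0, 1.0, -0.003, -0.001]
contact_force: [0.1, -0.6, 0.5]
width: 0.0272
gripper_force: 0.0
```

Emit:
send_rows(
  xyz=[
    [0,0,0],
    [0,0,0],
    [0,0,0],
  ],
  delta_rot=[
    [0,0,0],
    [0,0,0],
    [0,0,0],
  ],
)

```text
clock: 11.15
position: [0.5466, -0.2085, 0.151]
ee_rot: [-0.001, 1.0, -0.0, -0.001]
contact_force: [0.1, -0.1, 0.2]
width: 0.0269
gripper_force: 0.0
```

```bash
cat > st.py <<'E'
from h import *
def st():
    s=readout.get_state(); q=np.asarray(s['ee_rot']); w,x,y,z=q
    yy=np.array([2*(x*y-w*z),1-2*(x*x+z*z),2*(y*z+w*x)]); zz=[2*(x*z+w*y),2*(y*z-w*x),1-2*(x*x+y*y)]
    print('t',round(s['clock'],2),'p',np.round(s['position'],4),'yang',round(np.degrees(np.arctan2(yy[1],yy[0])),1),'zax',np.round(zz,3),'w',round(s['width'],4),'F',np.round(s['contact_force'],1),'q6',round(np.degrees(s['qpos'][5])))
E
python3 - <<'E'
from st import *
st(); d=grab('top'); h=hsv(d)
m=blob((h[...,1]<60)&(h[...,2]>90)&roi(60,215,150,330))[0][2]; print('lid',rect(d,m,.015))
v,u=np.nonzero(m); print('z',np.median(depthpts(d,np.c_[u,v])[:,2]))
im=d['color'].copy()
c=np.array([.579,.004]); a=np.radians(-1.8); ex=np.array([np.cos(a),np.sin(a)]); ey=np.array([-np.sin(a),np.cos(a)])
big=cv2.resize(im,None,fx=5,fy=5,interpolation=cv2.INTER_CUBIC)
for xx in(-.05,.01):
  for k in range(6):
    P=[np.r_[c+ex*(xx+sx)+ey*(.1-.04*k+sy),.028] for sx,sy in((-.004,-.008),(-.004,.008),(.004,.008),(.004,-.008))]
    cv2.polylines(big,[np.round(project(d,P)*5+2).astype(int)],True,(255,0,0),1)
save('tray.png',big[170*5:265*5,200*5:310*5])
E
```

```text
t 11.15 p [ 0.5466 -0.2085  0.151 ] yang -90.0 zax [-0.002  0.001 -1.   ] w 0.0269 F [ 0.1 -0.1  0.2] q6 62
lid [547.6 281.5 243.  205.8  -3.8]
z 0.013996134678020078
```

View pics/tray.png

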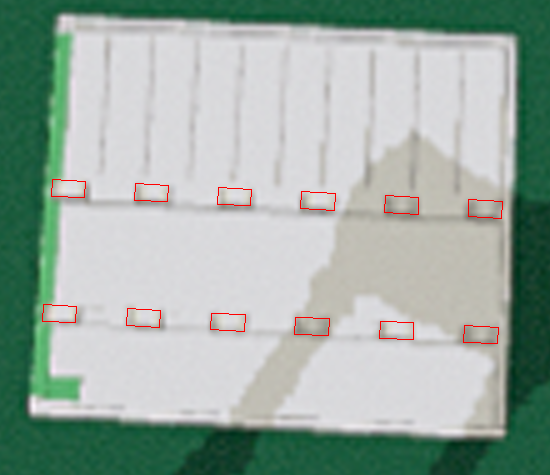

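The projected teeth (red boxes) sit on the real tooth tops in the tray, so the groove positions hold. The lid lies flat on the pad. Next I pick the spatula.

Emit:
send_rows(
  xyz=[
    [0.002,0,-0.03],
    [0,0,-0.04],
    [0,0,-0.03],
    [0,0,-0.02],
    [0,0,-0.012],
    [0,0,-0.008],
    [0,0,0],
    [0,0,0],
  ],
  delta_rot=[
    [0,0,0],
    [0,0,0],
    [0,0,0],
    [0,0,0],
    [0,0,0],
    [0,0,0],
    [0,0,0],
    [0,0,0],
  ],
)

```text
clock: 12.0
position: [0.5502, -0.2098, 0.013]
ee_rot: [0.001, 1.0, -0.0, 0.001]
contact_force: [1.2, 0.2, -0.4]
width: 0.0268
gripper_force: 0.0
```

Emit:
send_rows(
  xyz=[
    [0,0,0],
    [0,0,0],
    [0,0,0],
    [0,0,0],
    [0,0,0],
  ],
  delta_rot=[
    [0,0,0],
    [0,0,0],
    [0,0,0],
    [0,0,0],
    [0,0,0],
  ],
  gripper=0.0,
  force=60,
)

```text
clock: 12.5
position: [0.5505, -0.2102, 0.0135]
ee_rot: [0.001, 1.0, -0.001, 0.001]
contact_force: [-0.8, 2.3, 5.8]
width: 0.014
gripper_force: 59.9
```

Emit:
send_rows(
  xyz=[
    [0,0,0.01],
    [0,0,0.02],
    [0,0,0.03],
    [0,0,0.03],
    [0,0,0.02],
    [0,0,0],
  ],
  delta_rot=[
    [0,0,0],
    [0,0,0],
    [0,0,0],
    [0,0,0],
    [0,0,0],
    [0,0,0],
  ],
)

```text
clock: 13.1
position: [0.5515, -0.2108, 0.1258]
ee_rot: [0.002, 1.0, -0.001, 0.003]
contact_force: [1.0, 0.1, -0.4]
width: 0.0143
gripper_force: 59.1
```

Emit:
send_rows(
  xyz=[
    [0.0002,0.008,0],
    [0.0002,0.008,0],
    [0.0002,0.008,0],
    [0.0002,0.008,0],
    [0.0002,0.008,0],
    [0.0002,0.008,0],
    [0.0002,0.008,0],
    [0.0002,0.008,0],
    [0.0002,0.008,0],
    [0.0002,0.008,0],
    [0.0002,0.008,0],
  ],
  delta_rot=[
    [0,0,8.1],
    [0,0,8.1],
    [0,0,8.1],
    [0,0,8.1],
    [0,0,8.1],
    [0,0,8.1],
    [0,0,8.1],
    [0,0,8.1],
    [0,0,8.1],
    [0,0,8.1],
    [0,0,8.1],
  ],
)

```text
clock: 14.2
position: [0.5508, -0.1212, 0.1209]
ee_rot: [-0.001, 0.711, 0.703, -0.0]
contact_force: [0.2, 0.8, -0.5]
width: 0.0141
gripper_force: 59.1
```

Emit:
send_rows(
  xyz=[
    [0.0002,0.008,0],
    [0.0002,0.008,0],
    [0.0002,0.008,0],
    [0.0002,0.008,0],
    [0.0002,0.008,0],
    [0.0002,0.008,0],
    [0.0002,0.008,0],
    [0.0002,0.008,0],
    [0.0002,0.008,0],
    [0.0002,0.008,0],
    [0.0002,0.008,0],
    [0,0,0],
  ],
  delta_rot=[
    [0,0,8.1],
    [0,0,8.1],
    [0,0,8.1],
    [0,0,8.1],
    [0,0,8.1],
    [0,0,8.1],
    [0,0,8.1],
    [0,0,8.1],
    [0,0,8.1],
    [0,0,8.1],
    [0,0,8.1],
    [0,0,0],
  ],
)

```text
clock: 15.4
position: [0.5529, -0.0329, 0.121]
ee_rot: [-0.001, 0.016, 1.0, 0.001]
contact_force: [-0.2, 0.3, -0.7]
width: 0.0139
gripper_force: 59.1
```

Emit:
send_rows(
  xyz=[
    [0,0,0],
    [0,0,0],
  ],
  delta_rot=[
    [0,0,0],
    [0,0,0],
  ],
)

```text
clock: 15.6
position: [0.5537, -0.0341, 0.1217]
ee_rot: [-0.0, 0.017, 1.0, 0.0]
contact_force: [0.7, 0.3, -0.6]
width: 0.014
gripper_force: 59.1
```

Run:
```python
from st import *
st(); d=grab('side'); save('side3.png',cv2.resize(d['color'][90:270,180:340],None,fx=3,fy=3))
```

```text
t 15.6 p [ 0.5537 -0.0341  0.1217] yang 88.0 zax [-0.001  0.    -1.   ] w 0.014 F [ 0.7  0.3 -0.6] q6 -99
```

View pics/side3.png

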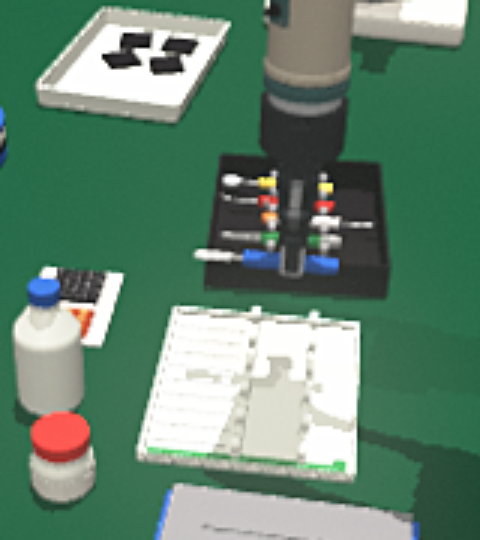

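The spatula is held level with its blade away from the robot (crop 215,253). I lower it into groove 4.

Emit:
send_rows(
  xyz=[
    [0.0025,-0.0015,-0.02],
    [0,0,-0.03],
    [0,0,-0.02],
    [0,0,-0.012],
    [0,0,-0.01],
    [0,0,-0.008],
    [0,0,-0.006],
    [0,0,0],
    [0,0,0],
  ],
  delta_rot=[
    [0,0,0],
    [0,0,0],
    [0,0,0],
    [0,0,0],
    [0,0,0],
    [0,0,0],
    [0,0,0],
    [0,0,0],
    [0,0,0],
  ],
)

```text
clock: 16.55
position: [0.5568, -0.0353, 0.0165]
ee_rot: [0.0, 0.016, 1.0, 0.0]
contact_force: [-0.1, 0.3, -0.3]
width: 0.0142
gripper_force: 59.1
```

Emit:
send_rows(
  xyz=[
    [0,0,0],
    [0,0,0],
    [0,0,0],
    [0,0,0],
    [0,0,0.01],
    [0,0,0.02],
    [0,0,0.03],
    [0,0,0.03],
    [0,0,0.01],
    [0,0,0],
  ],
  delta_rot=[
    [0,0,0],
    [0,0,0],
    [0,0,0],
    [0,0,0],
    [0,0,0],
    [0,0,0],
    [0,0,0],
    [0,0,0],
    [0,0,0],
    [0,0,0],
  ],
  gripper=0.028,
)

```text
clock: 17.55
position: [0.5577, -0.0354, 0.1181]
ee_rot: [0.002, 0.016, 1.0, -0.0]
contact_force: [-0.2, -0.8, -0.3]
width: 0.0276
gripper_force: 0.0
```

```bash
cat > meas.py <<'E'
from st import *
def meas(d=None,only=None):
    d=d or grab('top'); h=hsv(d); H,S,V=h[...,0],h[...,1],h[...,2]; r=roi(205,435,178,275)
    ms={'spatula':(abs(H-110)<12)&(S>120)&(V>80),'tweezers':(abs(H-62)<14)&(S>60)&(V>110),'bulb':(abs(H-14)<8)&(S>140)&(V>120),'probe':((H<7)|(H>172))&(S>120)&(V>90),'mirror':(abs(H-27)<6)&(S>110)&(V>110)}
    for n,m in ms.items():
        if only and n not in only: continue
        m=m&r
        if n=='tweezers': m=m&~roi(200,222,170,275)
        b=[x for x in blob(m) if x[0]>=10][:3]
        if not b: print(n,'none'); continue
        m=np.any([x[2] for x in b],0) if n=='tweezers' else b[0][2]; v,u=np.nonzero(m); D=depthpts(d,np.c_[u,v]); P=onplane(d,np.c_[u,v],np.median(D[:,2]))[:,:2]*1000
        vx,vy,_,_=cv2.fitLine(P.astype(np.float32),2,0,.01,.01).ravel(); e=np.array([vx,vy]); t=(P-P.mean(0))@e
        c=P.mean(0)+e*(t.max()+t.min())/2
        print(n,len(u),'c',c.round(1),'len',round(np.ptp(t),1),'ang',round(np.degrees(np.arctan(vy/vx)),1),'z',np.median(D[:,2]).round(4))
    return d
E
python3 - <<'E'
from meas import *
st(); d=meas(); save('top4.png',d['color'])
h=hsv(d); m=blob((h[...,1]<70)&(h[...,2]>120)&roi(368,384,205,270))[0][2]; v,u=np.nonzero(m); P=onplane(d,np.c_[u,v],.024)[:,:2]*1000; print('barrel',P.mean(0),P.min(0),P.max(0))
E
```

```text
t 17.55 p [ 0.5577 -0.0354  0.1181] yang 88.1 zax [ 0.004 -0.    -1.   ] w 0.0276 F [-0.2 -0.8 -0.3] q6 -99
spatula 58 c [527.5 -34.9] len 22.3 ang -3.8 z 0.023
tweezers 80 c [ 555.9 -248.4] len 67.8 ang -1.0 z 0.0219
bulb 31 c [ 581.5 -287.9] len 17.3 ang 5.0 z 0.0248
probe 173 c [ 552.3 -326.2] len 92.2 ang -1.6 z 0.021
mirror 200 c [ 553.8 -368.4] len 90.3 ang -2.7 z 0.023
barrel [ 534.1357226  -287.49959534] [ 463.27771726 -296.36087566] [ 577.89912261 -280.23897289]
```

Emit:
send_rows(
  xyz=[
    [-0.001,-0.012,0],
    [-0.001,-0.025,0],
    [-0.001,-0.03,0],
    [-0.001,-0.03,0],
    [-0.001,-0.03,0],
    [-0.001,-0.03,0],
    [-0.001,-0.03,0],
    [-0.001,-0.03,0],
    [-0.001,-0.023,0],
    [-0.001,-0.012,0],
    [0,0,0],
    [0,0,0],
  ],
  delta_rot=[
    [0,0,0.2],
    [0,0,0.2],
    [0,0,0.2],
    [0,0,0.2],
    [0,0,0.2],
    [0,0,0.2],
    [0,0,0.2],
    [0,0,0.2],
    [0,0,0.2],
    [0,0,0.1],
    [0,0,0],
    [0,0,0],
  ],
  gripper=0.026,
)

```text
clock: 18.8
position: [0.5457, -0.2865, 0.1152]
ee_rot: [-0.001, 0.0, 1.0, 0.001]
contact_force: [0.6, -0.5, 0.6]
width: 0.0261
gripper_force: 0.0
```

```bash
python3 -c "
from st import *
st()"
```

```text
t 18.8 p [ 0.5457 -0.2865  0.1152] yang 90.0 zax [-0.002  0.002 -1.   ] w 0.0261 F [ 0.6 -0.5  0.6] q6 -124
```

Emit:
send_rows(
  xyz=[
    [0.001,-0.0015,-0.02],
    [0,0,-0.03],
    [0,0,-0.025],
    [0,0,-0.015],
    [0,0,-0.009],
    [0,0,-0.0045],
    [0,0,0],
    [0,0,0],
  ],
  delta_rot=[
    [0,0,0],
    [0,0,0],
    [0,0,0],
    [0,0,0],
    [0,0,0],
    [0,0,0],
    [0,0,0],
    [0,0,0],
  ],
)

```text
clock: 19.6
position: [0.5481, -0.2888, 0.0135]
ee_rot: [0.001, -0.0, 1.0, -0.0]
contact_force: [0.5, -0.2, -0.4]
width: 0.0259
gripper_force: 0.0
```

Emit:
send_rows(
  xyz=[
    [0,0,0],
    [0,0,0],
    [0,0,0],
    [0,0,0],
    [0,0,0],
  ],
  delta_rot=[
    [0,0,0],
    [0,0,0],
    [0,0,0],
    [0,0,0],
    [0,0,0],
  ],
  gripper=0.0,
)

```text
clock: 20.1
position: [0.5482, -0.2892, 0.0138]
ee_rot: [0.001, -0.0, 1.0, -0.0]
contact_force: [0.2, 0.3, 5.3]
width: 0.0121
gripper_force: 60.8
```

Emit:
send_rows(
  xyz=[
    [0,0,0.01],
    [0,0,0.02],
    [0,0,0.03],
    [0,0,0.03],
    [0,0,0.015],
    [0,0,0],
  ],
  delta_rot=[
    [0,0,0],
    [0,0,0],
    [0,0,0],
    [0,0,0],
    [0,0,0],
    [0,0,0],
  ],
)

```text
clock: 20.7
position: [0.5489, -0.2898, 0.1208]
ee_rot: [0.002, -0.0, 1.0, -0.001]
contact_force: [0.1, 0.0, -0.4]
width: 0.012
gripper_force: 60.1
```

Emit:
send_rows(
  xyz=[
    [0.0004,0.0152,0],
    [0.0004,0.0152,0],
    [0.0004,0.0152,0],
    [0.0004,0.0152,0],
    [0.0004,0.0152,0],
    [0.0004,0.0152,0],
    [0.0004,0.0152,0],
    [0.0004,0.0152,0],
    [0.0004,0.0152,0],
    [0.0004,0.0152,0],
    [0.0004,0.0152,0],
  ],
  delta_rot=[
    [0,0,-8.26],
    [0,0,-8.26],
    [0,0,-8.26],
    [0,0,-8.26],
    [0,0,-8.26],
    [0,0,-8.26],
    [0,0,-8.26],
    [0,0,-8.26],
    [0,0,-8.26],
    [0,0,-8.26],
    [0,0,-8.26],
  ],
)

```text
clock: 21.8
position: [0.5508, -0.1206, 0.1163]
ee_rot: [-0.001, 0.714, 0.7, -0.0]
contact_force: [0.1, -1.2, 0.6]
width: 0.0123
gripper_force: 60.1
```

Emit:
send_rows(
  xyz=[
    [0.0004,0.0152,0],
    [0.0004,0.0152,0],
    [0.0004,0.0152,0],
    [0.0004,0.0152,0],
    [0.0004,0.0152,0],
    [0.0004,0.0152,0],
    [0.0004,0.0152,0],
    [0.0004,0.0152,0],
    [0.0004,0.0152,0],
    [0.0004,0.0152,0],
    [0.0004,0.0152,0],
    [0,0,0],
  ],
  delta_rot=[
    [0,0,-8.26],
    [0,0,-8.26],
    [0,0,-8.26],
    [0,0,-8.26],
    [0,0,-8.26],
    [0,0,-8.26],
    [0,0,-8.26],
    [0,0,-8.26],
    [0,0,-8.26],
    [0,0,-8.26],
    [0,0,-8.26],
    [0,0,0],
  ],
)

```text
clock: 23.0
position: [0.5552, 0.0471, 0.1165]
ee_rot: [-0.0, 1.0, -0.014, -0.001]
contact_force: [0.2, -0.5, -0.4]
width: 0.0121
gripper_force: 60.1
```

Emit:
send_rows(
  xyz=[
    [0,0,0],
    [0,0,0],
  ],
  delta_rot=[
    [0,0,0],
    [0,0,0],
  ],
)

```text
clock: 23.2
position: [0.5559, 0.0449, 0.1172]
ee_rot: [0.0, 1.0, -0.014, -0.0]
contact_force: [0.2, -0.2, -0.4]
width: 0.0125
gripper_force: 60.1
```

```bash
python3 -c "
from meas import *
st(); meas(only=['spatula','mirror','tweezers','probe'])"
```

```text
t 23.2 p [0.5559 0.0449 0.1172] yang -91.6 zax [-0.001 -0.001 -1.   ] w 0.0125 F [ 0.2 -0.2 -0.4] q6 89
spatula 201 c [558.8 -36. ] len 84.6 ang -1.8 z 0.0228
tweezers 83 c [ 555.9 -248.2] len 67.8 ang -1.1 z 0.0219
probe 172 c [ 552.4 -326.2] len 92.2 ang -1.6 z 0.0208
mirror 200 c [ 553.8 -368.5] len 90.4 ang -2.7 z 0.0229
```

Emit:
send_rows(
  xyz=[
    [0.001,0,-0.02],
    [0,0,-0.03],
    [0,0,-0.02],
    [0,0,-0.012],
    [0,0,-0.01],
    [0,0,-0.006],
    [0,0,-0.004],
    [0,0,0],
    [0,0,0],
  ],
  delta_rot=[
    [0,0,0],
    [0,0,0],
    [0,0,0],
    [0,0,0],
    [0,0,0],
    [0,0,0],
    [0,0,0],
    [0,0,0],
    [0,0,0],
  ],
)

```text
clock: 24.15
position: [0.5577, 0.0457, 0.0162]
ee_rot: [0.0, 1.0, -0.015, 0.001]
contact_force: [-0.4, 0.0, -0.6]
width: 0.0124
gripper_force: 60.1
```

Emit:
send_rows(
  xyz=[
    [0,0,0],
    [0,0,0],
    [0,0,0],
    [0,0,0],
    [0,0,0.01],
    [0,0,0.02],
    [0,0,0.03],
    [0,0,0.03],
    [0,0,0.01],
    [0,0,0],
  ],
  delta_rot=[
    [0,0,0],
    [0,0,0],
    [0,0,0],
    [0,0,0],
    [0,0,0],
    [0,0,0],
    [0,0,0],
    [0,0,0],
    [0,0,0],
    [0,0,0],
  ],
  gripper=0.027,
)

```text
clock: 25.15
position: [0.5585, 0.0456, 0.1176]
ee_rot: [0.0, 1.0, -0.015, 0.002]
contact_force: [1.1, -0.4, -0.4]
width: 0.0271
gripper_force: 0.0
```

Emit:
send_rows(
  xyz=[
    [-0.001,-0.012,0],
    [-0.001,-0.025,0],
    [-0.001,-0.033,0],
    [-0.001,-0.034,0],
    [-0.001,-0.034,0],
    [-0.001,-0.034,0],
    [-0.001,-0.034,0],
    [-0.001,-0.033,0],
    [-0.001,-0.025,0],
    [-0.001,-0.018,0],
    [-0.001,-0.011,0],
    [0,0,0],
  ],
  delta_rot=[
    [0,0,0.2],
    [0,0,0.2],
    [0,0,0.2],
    [0,0,0.2],
    [0,0,0.2],
    [0,0,0.2],
    [0,0,0.2],
    [0,0,0.1],
    [0,0,0.1],
    [0,0,0],
    [0,0,0],
    [0,0,0],
  ],
  gripper=0.026,
)

```text
clock: 26.35
position: [0.5456, -0.2483, 0.1147]
ee_rot: [-0.0, 1.0, -0.002, -0.001]
contact_force: [-0.1, 0.4, -0.9]
width: 0.0259
gripper_force: 0.0
```

Emit:
send_rows(
  xyz=[
    [0,0,0],
    [0,0,0],
  ],
  delta_rot=[
    [0,0,0],
    [0,0,0],
  ],
)

```text
clock: 26.55
position: [0.5462, -0.2461, 0.1155]
ee_rot: [-0.0, 1.0, -0.0, -0.0]
contact_force: [1.1, -0.2, -0.3]
width: 0.0264
gripper_force: 0.0
```

```bash
python3 -c "
from meas import *
st(); meas(only=['spatula','bulb'])"
```

```text
t 26.55 p [ 0.5462 -0.2461  0.1155] yang -90.0 zax [-0.  0. -1.] w 0.0264 F [ 1.1 -0.2 -0.3] q6 59
spatula 198 c [558.7 -36.1] len 84.6 ang -2.2 z 0.023
bulb 25 c [524.6  45.7] len 14.4 ang -1.7 z 0.0247
```

Emit:
send_rows(
  xyz=[
    [0,-0.002,-0.02],
    [0,0,-0.03],
    [0,0,-0.025],
    [0,0,-0.015],
    [0,0,-0.009],
    [0,0,-0.005],
    [0,0,0],
    [0,0,0],
  ],
  delta_rot=[
    [0,0,0],
    [0,0,0],
    [0,0,0],
    [0,0,0],
    [0,0,0],
    [0,0,0],
    [0,0,0],
    [0,0,0],
  ],
)

```text
clock: 27.4
position: [0.5469, -0.2495, 0.0125]
ee_rot: [0.001, 1.0, -0.001, 0.001]
contact_force: [-0.0, 0.2, -0.2]
width: 0.0256
gripper_force: 0.0
```

Emit:
send_rows(
  xyz=[
    [0,0,0],
    [0,0,0],
    [0,0,0],
    [0,0,0],
    [0,0,0],
  ],
  delta_rot=[
    [0,0,0],
    [0,0,0],
    [0,0,0],
    [0,0,0],
    [0,0,0],
  ],
  gripper=0.0,
)

```text
clock: 27.9
position: [0.5469, -0.2497, 0.0128]
ee_rot: [0.001, 1.0, -0.001, 0.001]
contact_force: [-0.6, 0.4, 6.0]
width: 0.0101
gripper_force: 61.3
```

Emit:
send_rows(
  xyz=[
    [0,0,0.01],
    [0,0,0.02],
    [0,0,0.03],
    [0,0,0.03],
    [0,0,0.015],
    [0,0,0],
  ],
  delta_rot=[
    [0,0,0],
    [0,0,0],
    [0,0,0],
    [0,0,0],
    [0,0,0],
    [0,0,0],
  ],
)

```text
clock: 28.5
position: [0.5478, -0.2503, 0.1197]
ee_rot: [0.002, 1.0, -0.001, 0.003]
contact_force: [0.5, -0.8, -0.2]
width: 0.0097
gripper_force: 60.6
```

```bash
python3 -c "
from meas import *
st()"
```

```text
t 28.5 p [ 0.5478 -0.2503  0.1197] yang -90.1 zax [ 0.005 -0.004 -1.   ] w 0.0097 F [ 0.5 -0.8 -0.2] q6 59
```

Emit:
send_rows(
  xyz=[
    [0.0015,0.015,0],
    [0.0015,0.025,0],
    [0.0015,0.033,0],
    [0.0015,0.033,0],
    [0.0015,0.033,0],
    [0.0015,0.033,0],
    [0.0015,0.033,0],
    [0.0015,0.033,0],
    [0.0015,0.033,0],
    [0.0015,0.03,0],
    [0.001,0.02,0],
    [0.0005,0.013,0],
  ],
  delta_rot=[
    [0,0,-0.2],
    [0,0,-0.2],
    [0,0,-0.2],
    [0,0,-0.2],
    [0,0,-0.2],
    [0,0,-0.2],
    [0,0,-0.2],
    [0,0,-0.1],
    [0,0,-0.1],
    [0,0,-0.1],
    [0,0,0],
    [0,0,0],
  ],
)

```text
clock: 29.7
position: [0.5609, 0.0871, 0.1149]
ee_rot: [-0.0, 1.0, -0.015, -0.002]
contact_force: [0.3, -1.1, -0.9]
width: 0.0102
gripper_force: 60.6
```

Emit:
send_rows(
  xyz=[
    [0,0,0],
    [0,0,0],
    [0,0,0],
  ],
  delta_rot=[
    [0,0,0],
    [0,0,0],
    [0,0,0],
  ],
)

```text
clock: 30.0
position: [0.5625, 0.0838, 0.1163]
ee_rot: [0.0, 1.0, -0.016, -0.0]
contact_force: [-0.5, -0.2, -1.0]
width: 0.0101
gripper_force: 60.6
```

```bash
python3 -c "
from meas import *
st(); meas(only=['probe','mirror','spatula','bulb'])"
```

```text
t 30.0 p [0.5625 0.0838 0.1163] yang -91.8 zax [-0.001 -0.001 -1.   ] w 0.0101 F [-0.5 -0.2 -1. ] q6 93
spatula 200 c [558.7 -36.1] len 84.6 ang -2.3 z 0.023
bulb 26 c [524.6  45.8] len 14.3 ang 1.7 z 0.0257
probe 170 c [ 553.5 -326.3] len 90.0 ang -1.7 z 0.0207
mirror 198 c [ 553.8 -368.4] len 90.4 ang -2.8 z 0.023
```

Emit:
send_rows(
  xyz=[
    [0.001,0.0005,-0.02],
    [0,0,-0.03],
    [0,0,-0.02],
    [0,0,-0.012],
    [0,0,-0.01],
    [0,0,-0.006],
    [0,0,-0.004],
    [0,0,0],
    [0,0,0],
  ],
  delta_rot=[
    [0,0,0],
    [0,0,0],
    [0,0,0],
    [0,0,0],
    [0,0,0],
    [0,0,0],
    [0,0,0],
    [0,0,0],
    [0,0,0],
  ],
)

```text
clock: 30.95
position: [0.5642, 0.0852, 0.0152]
ee_rot: [0.0, 1.0, -0.016, 0.001]
contact_force: [0.5, 0.7, 0.9]
width: 0.0099
gripper_force: 60.6
```

Emit:
send_rows(
  xyz=[
    [0,0,0],
    [0,0,0],
    [0,0,0],
    [0,0,0],
    [0,0,0.01],
    [0,0,0.02],
    [0,0,0.03],
    [0,0,0.03],
    [0,0,0.01],
    [0,0,0],
  ],
  delta_rot=[
    [0,0,0],
    [0,0,0],
    [0,0,0],
    [0,0,0],
    [0,0,0],
    [0,0,0],
    [0,0,0],
    [0,0,0],
    [0,0,0],
    [0,0,0],
  ],
  gripper=0.027,
)

```text
clock: 31.95
position: [0.565, 0.0852, 0.1167]
ee_rot: [0.0, 1.0, -0.016, 0.002]
contact_force: [-0.6, -0.5, -0.7]
width: 0.0269
gripper_force: 0.0
```

Emit:
send_rows(
  xyz=[
    [-0.001,-0.015,0],
    [-0.001,-0.03,0],
    [-0.001,-0.04,0],
    [-0.001,-0.04,0],
    [-0.001,-0.04,0],
    [-0.001,-0.04,0],
    [-0.001,-0.04,0],
    [-0.001,-0.04,0],
    [-0.001,-0.04,0],
    [-0.001,-0.04,0],
    [-0.001,-0.03,0],
    [-0.001,-0.015,0],
  ],
  delta_rot=[
    [0,0,0.2],
    [0,0,0.2],
    [0,0,0.2],
    [0,0,0.2],
    [0,0,0.2],
    [0,0,0.2],
    [0,0,0.2],
    [0,0,0.2],
    [0,0,0.1],
    [0,0,0],
    [0,0,0],
    [0,0,0],
  ],
  gripper=0.024,
)

```text
clock: 33.15
position: [0.5507, -0.3271, 0.1126]
ee_rot: [-0.0, 1.0, -0.002, -0.001]
contact_force: [-0.3, 0.6, 0.4]
width: 0.0239
gripper_force: 0.0
```

Emit:
send_rows(
  xyz=[
    [0,0,0],
    [0,0,0],
    [0,0,0],
  ],
  delta_rot=[
    [0,0,0],
    [0,0,0],
    [0,0,0],
  ],
)

```text
clock: 33.45
position: [0.5516, -0.3228, 0.1143]
ee_rot: [-0.001, 1.0, -0.0, -0.0]
contact_force: [-0.1, -0.0, 0.3]
width: 0.0241
gripper_force: 0.0
```

```bash
python3 -c "
from meas import *
st(); d=meas(only=['tweezers','bulb','spatula'])"
```

```text
t 33.45 p [ 0.5516 -0.3228  0.1143] yang -90.0 zax [-0.001  0.001 -1.   ] w 0.0241 F [-0.1 -0.   0.3] q6 53
spatula 198 c [558.8 -36.1] len 84.6 ang -2.2 z 0.0228
tweezers 22 c [578.3  79. ] len 50.9 ang -1.9 z 0.0223
bulb 25 c [524.6  45.7] len 14.4 ang -1.7 z 0.0247
```

Emit:
send_rows(
  xyz=[
    [0,-0.003,-0.02],
    [0,0,-0.03],
    [0,0,-0.025],
    [0,0,-0.014],
    [0,0,-0.008],
    [0,0,-0.005],
    [0,0,0],
    [0,0,0],
  ],
  delta_rot=[
    [0,0,0],
    [0,0,0],
    [0,0,0],
    [0,0,0],
    [0,0,0],
    [0,0,0],
    [0,0,0],
    [0,0,0],
  ],
)

```text
clock: 34.3
position: [0.5524, -0.3282, 0.0136]
ee_rot: [0.001, 1.0, -0.001, 0.001]
contact_force: [-0.6, -0.5, -0.3]
width: 0.0239
gripper_force: 0.0
```

Emit:
send_rows(
  xyz=[
    [0,0,0],
    [0,0,0],
    [0,0,0],
    [0,0,0],
    [0,0,0],
  ],
  delta_rot=[
    [0,0,0],
    [0,0,0],
    [0,0,0],
    [0,0,0],
    [0,0,0],
  ],
  gripper=0.0,
)

```text
clock: 34.8
position: [0.5524, -0.3283, 0.0138]
ee_rot: [0.001, 1.0, -0.001, 0.001]
contact_force: [-0.2, 0.3, 5.3]
width: 0.0079
gripper_force: 61.5
```

Emit:
send_rows(
  xyz=[
    [0,0,0.01],
    [0,0,0.02],
    [0,0,0.03],
    [0,0,0.03],
    [0,0,0.015],
    [0,0,0],
  ],
  delta_rot=[
    [0,0,0],
    [0,0,0],
    [0,0,0],
    [0,0,0],
    [0,0,0],
    [0,0,0],
  ],
)

```text
clock: 35.4
position: [0.5531, -0.3289, 0.1208]
ee_rot: [0.002, 1.0, -0.001, 0.002]
contact_force: [0.7, -0.1, -0.7]
width: 0.0077
gripper_force: 60.7
```

```bash
python3 -c "
from meas import *
st()"
```

```text
t 35.4 p [ 0.5531 -0.3289  0.1208] yang -90.1 zax [ 0.005 -0.004 -1.   ] w 0.0077 F [ 0.7 -0.1 -0.7] q6 53
```

Emit:
send_rows(
  xyz=[
    [0.0005,0.015,0],
    [0.0005,0.025,0],
    [0.0005,0.033,0],
    [0.0005,0.033,0],
    [0.0005,0.033,0],
    [0.0005,0.033,0],
    [0.0005,0.033,0],
    [0.0005,0.033,0],
    [0.0005,0.033,0],
    [0.0005,0.03,0],
    [0.0005,0.02,0],
    [0.0005,0.012,0],
  ],
  delta_rot=[
    [0,0,-0.2],
    [0,0,-0.2],
    [0,0,-0.2],
    [0,0,-0.2],
    [0,0,-0.2],
    [0,0,-0.2],
    [0,0,-0.2],
    [0,0,-0.1],
    [0,0,-0.1],
    [0,0,-0.1],
    [0,0,0],
    [0,0,0],
  ],
)

```text
clock: 36.6
position: [0.5557, 0.0079, 0.116]
ee_rot: [-0.0, 1.0, -0.015, -0.002]
contact_force: [-0.3, 0.2, -0.3]
width: 0.0084
gripper_force: 60.7
```

Emit:
send_rows(
  xyz=[
    [0,0,0],
    [0,0,0],
    [0,0,0],
  ],
  delta_rot=[
    [0,0,0],
    [0,0,0],
    [0,0,0],
  ],
)

```text
clock: 36.9
position: [0.5576, 0.0043, 0.1173]
ee_rot: [0.0, 1.0, -0.016, -0.0]
contact_force: [0.5, -0.1, 0.7]
width: 0.008
gripper_force: 60.7
```

```bash
python3 -c "
from meas import *
st(); d=meas(); save('top5.png',cv2.resize(d['color'][160:285,60:440],None,fx=2,fy=2))"
```

```text
t 36.9 p [0.5576 0.0043 0.1173] yang -91.8 zax [-0.001 -0.001 -1.   ] w 0.008 F [ 0.5 -0.1  0.7] q6 85
spatula 105 c [538.2 -35.3] len 43.4 ang -1.6 z 0.0227
tweezers 10 c [551.5  79.7] len 21.7 ang -5.5 z 0.0232
bulb 26 c [524.6  45.5] len 14.9 ang -5.1 z 0.025
probe 27 c [522.1   4.5] len 15.1 ang -2.7 z 0.1264
mirror 199 c [ 553.8 -368.4] len 90.4 ang -2.8 z 0.0229
```

View pics/top5.png

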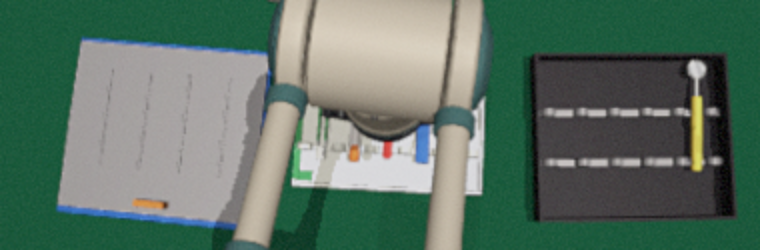

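The mirror is alone in the tub at crop (696,130), the lid lies squarely on the pad, and the arm holds the probe over the tray. I lower the probe into groove 3.

Emit:
send_rows(
  xyz=[
    [0.001,0.0005,-0.02],
    [0,0,-0.03],
    [0,0,-0.02],
    [0,0,-0.012],
    [0,0,-0.01],
    [0,0,-0.006],
    [0,0,-0.004],
    [0,0,0],
    [0,0,0],
  ],
  delta_rot=[
    [0,0,0],
    [0,0,0],
    [0,0,0],
    [0,0,0],
    [0,0,0],
    [0,0,0],
    [0,0,0],
    [0,0,0],
    [0,0,0],
  ],
)

```text
clock: 37.85
position: [0.5592, 0.0056, 0.0162]
ee_rot: [0.0, 1.0, -0.016, 0.001]
contact_force: [-0.5, -0.5, -0.9]
width: 0.0081
gripper_force: 60.7
```

Emit:
send_rows(
  xyz=[
    [0,0,0],
    [0,0,0],
    [0,0,0],
    [0,0,0],
    [0,0,0.01],
    [0,0,0.02],
    [0,0,0.03],
    [0,0,0.03],
    [0,0,0.01],
    [0,0,0],
  ],
  delta_rot=[
    [0,0,0],
    [0,0,0],
    [0,0,0],
    [0,0,0],
    [0,0,0],
    [0,0,0],
    [0,0,0],
    [0,0,0],
    [0,0,0],
    [0,0,0],
  ],
  gripper=0.025,
)

```text
clock: 38.85
position: [0.56, 0.0056, 0.1176]
ee_rot: [0.0, 1.0, -0.016, 0.002]
contact_force: [-0.5, -0.4, -0.9]
width: 0.025
gripper_force: 0.0
```

Emit:
send_rows(
  xyz=[
    [-0.0005,-0.015,0],
    [-0.0005,-0.03,0],
    [-0.0005,-0.036,0],
    [-0.0005,-0.036,0],
    [-0.0005,-0.036,0],
    [-0.0005,-0.036,0],
    [-0.0005,-0.036,0],
    [-0.0005,-0.036,0],
    [-0.0005,-0.036,0],
    [-0.0005,-0.036,0],
    [-0.0005,-0.028,0],
    [0,-0.015,0],
  ],
  delta_rot=[
    [0,0,0.2],
    [0,0,0.2],
    [0,0,0.2],
    [0,0,0.2],
    [0,0,0.2],
    [0,0,0.2],
    [0,0,0.2],
    [0,0,0.2],
    [0,0,0.1],
    [0,0,0],
    [0,0,0],
    [0,0,0],
  ],
)

```text
clock: 40.05
position: [0.5521, -0.3723, 0.1134]
ee_rot: [-0.0, 1.0, -0.002, -0.001]
contact_force: [0.4, -0.7, 0.0]
width: 0.0251
gripper_force: 0.0
```

Emit:
send_rows(
  xyz=[
    [0,0,0],
    [0,0,0],
    [0,0,0],
  ],
  delta_rot=[
    [0,0,0],
    [0,0,0],
    [0,0,0],
  ],
)

```text
clock: 40.35
position: [0.5531, -0.3683, 0.1152]
ee_rot: [-0.001, 1.0, -0.0, -0.0]
contact_force: [0.4, -0.5, -0.1]
width: 0.0252
gripper_force: 0.0
```

```bash
python3 -c "
from meas import *
st(); d=meas()"
```

```text
t 40.35 p [ 0.5531 -0.3683  0.1152] yang -90.0 zax [-0.001  0.001 -1.   ] w 0.0252 F [ 0.4 -0.5 -0.1] q6 50
spatula 201 c [569.7 -39.5] len 87.0 ang -1.8 z 0.0229
tweezers 22 c [578.2  78.9] len 50.8 ang -1.9 z 0.0233
bulb 25 c [524.6  45.7] len 14.4 ang -1.7 z 0.0249
probe 107 c [559.3   5. ] len 86.6 ang -1.6 z 0.0223
mirror 190 c [ 553.8 -368. ] len 90.3 ang -2.6 z 0.0232
```

Emit:
send_rows(
  xyz=[
    [0,0.0015,-0.02],
    [0,0,-0.03],
    [0,0,-0.025],
    [0,0,-0.014],
    [0,0,-0.008],
    [0,0,-0.005],
    [0,0,0],
    [0,0,0],
  ],
  delta_rot=[
    [0,0,0],
    [0,0,0],
    [0,0,0],
    [0,0,0],
    [0,0,0],
    [0,0,0],
    [0,0,0],
    [0,0,0],
  ],
)

```text
clock: 41.2
position: [0.5539, -0.3693, 0.0146]
ee_rot: [0.001, 1.0, -0.001, 0.001]
contact_force: [-0.2, 0.3, -0.3]
width: 0.0253
gripper_force: 0.0
```

Emit:
send_rows(
  xyz=[
    [0,0,0],
    [0,0,0],
    [0,0,0],
    [0,0,0],
    [0,0,0],
  ],
  delta_rot=[
    [0,0,0],
    [0,0,0],
    [0,0,0],
    [0,0,0],
    [0,0,0],
  ],
  gripper=0.0,
)

```text
clock: 41.7
position: [0.5539, -0.3695, 0.0149]
ee_rot: [0.001, 1.0, -0.001, 0.001]
contact_force: [0.2, 0.7, 6.6]
width: 0.0103
gripper_force: 61.2
```

Emit:
send_rows(
  xyz=[
    [0,0,0.01],
    [0,0,0.02],
    [0,0,0.03],
    [0,0,0.03],
    [0,0,0.015],
    [0,0,0],
  ],
  delta_rot=[
    [0,0,0],
    [0,0,0],
    [0,0,0],
    [0,0,0],
    [0,0,0],
    [0,0,0],
  ],
)

```text
clock: 42.3
position: [0.5546, -0.3699, 0.1218]
ee_rot: [0.002, 1.0, -0.001, 0.002]
contact_force: [0.2, -0.3, -0.4]
width: 0.01
gripper_force: 60.5
```

```bash
python3 -c "
from meas import *
st()"
```

```text
t 42.3 p [ 0.5546 -0.3699  0.1218] yang -90.1 zax [ 0.004 -0.004 -1.   ] w 0.01 F [ 0.2 -0.3 -0.4] q6 50
```

Emit:
send_rows(
  xyz=[
    [0,0.012,0],
    [0,0.022,0],
    [0,0.029,0],
    [0,0.029,0],
    [0,0.029,0],
    [0,0.029,0],
    [0,0.029,0],
    [0,0.029,0],
    [0.0005,0.029,0],
    [0.0005,0.025,0],
    [0.0005,0.018,0],
    [0.0005,0.012,0],
  ],
  delta_rot=[
    [0,0,-0.2],
    [0,0,-0.2],
    [0,0,-0.2],
    [0,0,-0.2],
    [0,0,-0.2],
    [0,0,-0.2],
    [0,0,-0.2],
    [0,0,-0.1],
    [0,0,-0.1],
    [0,0,-0.1],
    [0,0,0],
    [0,0,0],
  ],
)

```text
clock: 43.5
position: [0.5534, -0.0743, 0.117]
ee_rot: [-0.001, 1.0, -0.015, -0.002]
contact_force: [-0.1, -0.1, -0.3]
width: 0.0099
gripper_force: 60.5
```

Emit:
send_rows(
  xyz=[
    [0,0,0],
    [0,0,0],
    [0,0,0],
  ],
  delta_rot=[
    [0,0,0],
    [0,0,0],
    [0,0,0],
  ],
)

```text
clock: 43.8
position: [0.5551, -0.0776, 0.1183]
ee_rot: [0.0, 1.0, -0.016, -0.0]
contact_force: [-1.0, -0.3, -1.0]
width: 0.0099
gripper_force: 60.5
```

```bash
python3 -c "
from meas import *
st(); d=meas()"
```

```text
t 43.8 p [ 0.5551 -0.0776  0.1183] yang -91.8 zax [-0.    -0.001 -1.   ] w 0.0099 F [-1.  -0.3 -1. ] q6 77
spatula 26 c [540.5 -42.5] len 29.5 ang -9.8 z 0.0232
tweezers 22 c [578.2  78.9] len 50.8 ang -1.9 z 0.0229
bulb 26 c [524.6  45.6] len 14.9 ang -5.1 z 0.0244
probe 110 c [560.4   4.9] len 84.4 ang -3.0 z 0.0225
mirror 39 c [521.3 -76.7] len 19.2 ang 3.3 z 0.1276
```

Emit:
send_rows(
  xyz=[
    [0.001,0.0,-0.02],
    [0,0,-0.03],
    [0,0,-0.02],
    [0,0,-0.012],
    [0,0,-0.01],
    [0,0,-0.007],
    [0,0,-0.004],
    [0,0,0],
    [0,0,0],
  ],
  delta_rot=[
    [0,0,0],
    [0,0,0],
    [0,0,0],
    [0,0,0],
    [0,0,0],
    [0,0,0],
    [0,0,0],
    [0,0,0],
    [0,0,0],
  ],
)

```text
clock: 44.75
position: [0.5567, -0.0769, 0.0161]
ee_rot: [0.0, 1.0, -0.016, 0.001]
contact_force: [0.0, -0.2, 0.3]
width: 0.0099
gripper_force: 60.5
```

Emit:
send_rows(
  xyz=[
    [0,0,0],
    [0,0,0],
    [0,0,0],
    [0,0,0],
    [0,0,0.01],
    [0,0,0.02],
    [0,0,0.03],
    [0,0,0.03],
    [0,0,0.01],
    [0,0,0],
  ],
  delta_rot=[
    [0,0,0],
    [0,0,0],
    [0,0,0],
    [0,0,0],
    [0,0,0],
    [0,0,0],
    [0,0,0],
    [0,0,0],
    [0,0,0],
    [0,0,0],
  ],
  gripper=0.02,
)

```text
clock: 45.75
position: [0.5575, -0.0771, 0.1176]
ee_rot: [0.001, 1.0, -0.016, 0.002]
contact_force: [0.3, -0.2, -0.5]
width: 0.0201
gripper_force: 0.0
```

Emit:
send_rows(
  xyz=[
    [0,-0.02,0],
    [0,-0.04,0],
    [0,-0.04,0],
    [0,-0.04,0],
    [0,-0.04,0],
    [0,-0.02,0],
    [0,0,0],
  ],
  delta_rot=[
    [0,0,0],
    [0,0,0],
    [0,0,0],
    [0,0,0],
    [0,0,0],
    [0,0,0],
    [0,0,0],
  ],
)

```text
clock: 46.45
position: [0.5556, -0.2791, 0.114]
ee_rot: [-0.0, 1.0, -0.017, -0.001]
contact_force: [0.7, 0.6, 1.2]
width: 0.0201
gripper_force: 0.0
```

```bash
python3 -c "
from meas import *
st(); d=meas(); save('tray6.png',cv2.resize(d['color'][170:265,200:312],None,fx=5,fy=5,interpolation=cv2.INTER_CUBIC))"
```

```text
t 46.45 p [ 0.5556 -0.2791  0.114 ] yang -92.0 zax [-0.002  0.    -1.   ] w 0.0201 F [0.7 0.6 1.2] q6 59
spatula 201 c [569.7 -39.5] len 87.0 ang -1.7 z 0.0228
tweezers 22 c [578.2  78.9] len 50.8 ang -1.9 z 0.0231
bulb 25 c [524.6  45.7] len 14.4 ang -1.7 z 0.0245
probe 107 c [559.3   5.1] len 86.5 ang -1.8 z 0.0228
mirror 144 c [557.  -77.4] len 83.9 ang 0.3 z 0.0239
```

View pics/tray6.png

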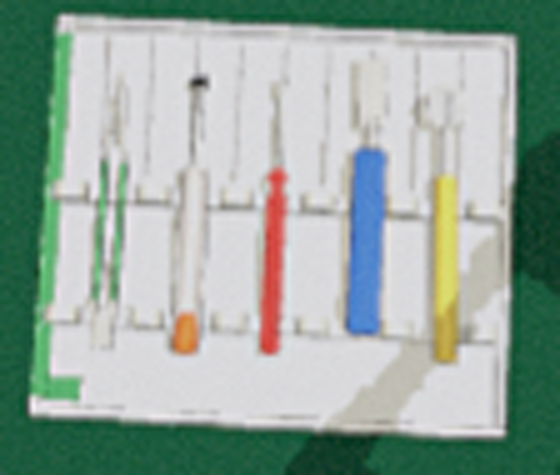

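The tray shows all five in order from the green stripe: tweezers (110,260), pen (190,260), probe (273,260), spatula (367,240) and mirror (445,265). The spatula was knocked about 11 mm away from the robot, so I re-seat it.

Emit:
send_rows(
  xyz=[
    [0,0.015,0],
    [0,0.03,0],
    [0,0.035,0],
    [0,0.035,0],
    [0,0.035,0],
    [0,0.035,0],
    [0,0.03,0],
    [0,0.018,0],
    [0,0.008,0],
    [0,0,0],
    [0,0,0],
    [0,0,0],
  ],
  delta_rot=[
    [0,0,0],
    [0,0,0],
    [0,0,0],
    [0,0,0],
    [0,0,0],
    [0,0,0],
    [0,0,0],
    [0,0,0],
    [0,0,0],
    [0,0,0],
    [0,0,0],
    [0,0,0],
  ],
  gripper=0.026,
)

```text
clock: 47.7
position: [0.5562, -0.0364, 0.1156]
ee_rot: [0.0, 1.0, -0.016, -0.0]
contact_force: [0.1, 0.2, 0.0]
width: 0.0259
gripper_force: 0.0
```

```bash
python3 -c "
from meas import *
st()"
```

```text
t 47.7 p [ 0.5562 -0.0364  0.1156] yang -91.8 zax [-0.    -0.001 -1.   ] w 0.0259 F [0.1 0.2 0. ] q6 81
```

Emit:
send_rows(
  xyz=[
    [0.003,-0.0035,-0.02],
    [0,0,-0.03],
    [0,0,-0.025],
    [0,0,-0.015],
    [0,0,-0.008],
    [0,0,-0.0055],
    [0,0,0],
    [0,0,0],
  ],
  delta_rot=[
    [0,0,0],
    [0,0,0],
    [0,0,0],
    [0,0,0],
    [0,0,0],
    [0,0,0],
    [0,0,0],
    [0,0,0],
  ],
)

```text
clock: 48.5
position: [0.5599, -0.0397, 0.0128]
ee_rot: [0.0, 1.0, -0.016, 0.001]
contact_force: [-0.5, -0.1, 0.9]
width: 0.0261
gripper_force: 0.0
```

Emit:
send_rows(
  xyz=[
    [0,0,0],
    [0,0,0],
    [0,0,0],
    [0,0,0],
    [0,0,0],
  ],
  delta_rot=[
    [0,0,0],
    [0,0,0],
    [0,0,0],
    [0,0,0],
    [0,0,0],
  ],
  gripper=0.0,
)

```text
clock: 49.0
position: [0.56, -0.0388, 0.0132]
ee_rot: [-0.0, 1.0, -0.016, 0.001]
contact_force: [-0.0, 3.5, 5.9]
width: 0.0142
gripper_force: 60.8
```

Emit:
send_rows(
  xyz=[
    [0,0,0.01],
    [0,0,0.015],
    [0,0,0.005],
    [-0.006,0.002,0],
    [-0.0055,0.002,0],
    [0,0,0],
    [0,0,0],
    [0,0,0],
  ],
  delta_rot=[
    [0,0,0],
    [0,0,0],
    [0,0,0],
    [0,0,0],
    [0,0,0],
    [0,0,0],
    [0,0,0],
    [0,0,0],
  ],
)

```text
clock: 49.8
position: [0.5477, -0.0354, 0.0418]
ee_rot: [0.0, 1.0, -0.016, -0.0]
contact_force: [0.9, -0.2, 0.9]
width: 0.0139
gripper_force: 60.0
```

Emit:
send_rows(
  xyz=[
    [0,0,-0.01],
    [0,0,-0.008],
    [0,0,-0.006],
    [0,0,-0.003],
    [0,0,0],
    [0,0,0],
  ],
  delta_rot=[
    [0,0,0],
    [0,0,0],
    [0,0,0],
    [0,0,0],
    [0,0,0],
    [0,0,0],
  ],
)

```text
clock: 50.4
position: [0.5478, -0.0353, 0.015]
ee_rot: [0.0, 1.0, -0.016, -0.0]
contact_force: [-0.4, 0.2, -0.7]
width: 0.0139
gripper_force: 60.0
```

Emit:
send_rows(
  xyz=[
    [0,0,0],
    [0,0,0],
    [0,0,0],
    [0,0,0],
    [0,0,0.01],
    [0,0,0.02],
    [0,0,0.03],
    [0,0,0.03],
    [0,0,0.01],
    [0,0,0],
  ],
  delta_rot=[
    [0,0,0],
    [0,0,0],
    [0,0,0],
    [0,0,0],
    [0,0,0],
    [0,0,0],
    [0,0,0],
    [0,0,0],
    [0,0,0],
    [0,0,0],
  ],
  gripper=0.026,
)

```text
clock: 51.4
position: [0.549, -0.0355, 0.1171]
ee_rot: [0.001, 1.0, -0.016, 0.002]
contact_force: [0.2, 0.2, -1.0]
width: 0.0261
gripper_force: 0.0
```

Emit:
send_rows(
  xyz=[
    [-0.0075,0.0268,0],
    [-0.0075,0.0268,0],
    [-0.0075,0.0268,0],
    [-0.0075,0.0268,0],
    [-0.0075,0.0268,0],
    [-0.0075,0.0268,0],
    [-0.0075,0.0268,0],
    [-0.0075,0.0268,0],
    [-0.0075,0.0268,0],
    [-0.0075,0.0268,0],
    [-0.0075,0.0268,0],
    [-0.0075,0.0268,0],
  ],
  delta_rot=[
    [0,0,7.34],
    [0,0,7.34],
    [0,0,7.34],
    [0,0,7.34],
    [0,0,7.34],
    [0,0,7.34],
    [0,0,7.34],
    [0,0,7.34],
    [0,0,7.34],
    [0,0,7.34],
    [0,0,7.34],
    [0,0,7.34],
  ],
  gripper=0.05,
)

```text
clock: 52.6
position: [0.4562, 0.2868, 0.1134]
ee_rot: [-0.0, 0.728, 0.686, -0.001]
contact_force: [1.6, -0.3, 0.1]
width: 0.0502
gripper_force: 0.0
```

Emit:
send_rows(
  xyz=[
    [0,0,0],
    [0,0,0],
    [0,0,0],
  ],
  delta_rot=[
    [0,0,0],
    [0,0,0],
    [0,0,0],
  ],
)

```text
clock: 52.9
position: [0.4573, 0.2853, 0.1142]
ee_rot: [0.0, 0.73, 0.683, -0.001]
contact_force: [0.4, 0.1, -0.1]
width: 0.0497
gripper_force: 0.0
```

Run:
```python
from meas import *
st(); d=meas(); h=hsv(d); H,S,V=h[...,0],h[...,1],h[...,2]
save('all7.png',d['color'])
# tub inner/outer rim: dark mask edges
for z in (.04,):
    m=blob((V<75)&(S<110)&roi(318,440,178,278))[0][2]; m=cv2.morphologyEx(m.astype(np.uint8),cv2.MORPH_CLOSE,np.ones((15,15),np.uint8))
    print('tub',rect(d,m,z))
    c=max(cv2.findContours(m,cv2.RETR_EXTERNAL,cv2.CHAIN_APPROX_NONE)[0],key=cv2.contourArea)
    q=cv2.approxPolyDP(c,6,True).reshape(-1,2); print(q.tolist(),(onplane(d,q,z)[:,:2]*1000).round(1).tolist())
```

```text
t 52.9 p [0.4573 0.2853 0.1142] yang -3.8 zax [-0.001 -0.001 -1.   ] w 0.0497 F [ 0.4  0.1 -0.1] q6 28
spatula 199 c [557.7 -36.3] len 86.6 ang -1.8 z 0.0231
tweezers 27 c [572.2  79.2] len 62.9 ang -2.6 z 0.023
bulb 25 c [524.6  45.7] len 14.5 ang -1.7 z 0.0242
probe 107 c [559.3   5. ] len 86.6 ang -1.7 z 0.0225
mirror 144 c [557.  -77.4] len 83.9 ang 0.3 z 0.024
tub [ 548.7 -284.3  199.4  242.7    1. ]
[[325, 189], [327, 269], [428, 268], [422, 186]] [[638.9, -163.0], [450.9, -166.0], [454.2, -406.5], [650.5, -401.2]]
```

View pics/all7.png

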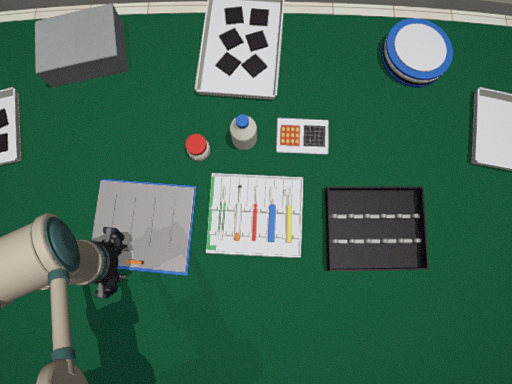

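Everything is in place in the tray (about 221–290, 220), the lid is on the pad with the gripper above its tab, and the tub is empty. I take the tab.

Emit:
send_rows(
  xyz=[
    [0.0005,0,-0.02],
    [0,0,-0.03],
    [0,0,-0.02],
    [0,0,-0.012],
    [0,0,-0.008],
    [0,0,-0.003],
    [0,0,0],
    [0,0,0],
  ],
  delta_rot=[
    [0,0,0],
    [0,0,0],
    [0,0,0],
    [0,0,0],
    [0,0,0],
    [0,0,0],
    [0,0,0],
    [0,0,0],
  ],
)

```text
clock: 53.75
position: [0.4589, 0.2865, 0.0229]
ee_rot: [0.0, 0.73, 0.684, 0.001]
contact_force: [-0.2, -0.0, 0.1]
width: 0.0499
gripper_force: 0.0
```

Emit:
send_rows(
  xyz=[
    [0,0,0],
    [0,0,0],
    [0,0,0],
    [0,0,0],
    [0,0,0],
    [0,0,0],
  ],
  delta_rot=[
    [0,0,0],
    [0,0,0],
    [0,0,0],
    [0,0,0],
    [0,0,0],
    [0,0,0],
  ],
  gripper=0.0,
  force=90,
)

```text
clock: 54.35
position: [0.4584, 0.2864, 0.0228]
ee_rot: [0.0, 0.73, 0.684, 0.001]
contact_force: [-0.1, 0.4, 5.5]
width: 0.0054
gripper_force: 89.6
```

Emit:
send_rows(
  xyz=[
    [0,0,0.006],
    [0,0,0.012],
    [0,0,0.02],
    [0,0,0.025],
    [0,0,0.025],
    [0,0,0.025],
    [0,0,0.015],
    [0,0,0.006],
    [0,0,0],
    [0,0,0],
  ],
  delta_rot=[
    [0,0,0],
    [0,0,0],
    [0,0,0],
    [0,0,0],
    [0,0,0],
    [0,0,0],
    [0,0,0],
    [0,0,0],
    [0,0,0],
    [0,0,0],
  ],
)

```text
clock: 55.35
position: [0.4576, 0.286, 0.1555]
ee_rot: [-0.0, 0.73, 0.684, -0.001]
contact_force: [-0.5, 1.1, -1.4]
width: 0.0052
gripper_force: 88.7
```

```bash
python3 -c "
from meas import *
st()"
```

```text
t 55.35 p [0.4576 0.286  0.1555] yang -3.7 zax [-0.001 -0.001 -1.   ] w 0.0052 F [-0.5  1.1 -1.4] q6 28
```

Emit:
send_rows(
  xyz=[
    [0,-0.006,0],
    [0,-0.012,0],
    [0,-0.018,0],
    [0,-0.024,0],
    [0,-0.028,0],
    [0,-0.03,0],
    [0,-0.03,0],
    [0,-0.03,0],
    [0,-0.03,0],
    [0,-0.03,0],
    [0,-0.03,0],
    [0,-0.03,0],
  ],
  delta_rot=[
    [0,0,0],
    [0,0,0],
    [0,0,0],
    [0,0,0],
    [0,0,0],
    [0,0,0.5],
    [0,0,0.5],
    [0,0,0.5],
    [0,0,0.5],
    [0,0,0.5],
    [0,0,0.5],
    [0,0,0.5],
  ],
)

```text
clock: 56.55
position: [0.4571, -0.0137, 0.1556]
ee_rot: [-0.0, 0.708, 0.706, -0.0]
contact_force: [-0.3, -0.6, -1.3]
width: 0.0052
gripper_force: 88.7
```

Emit:
send_rows(
  xyz=[
    [0,-0.03,0],
    [0,-0.03,0],
    [0,-0.03,0],
    [0,-0.03,0],
    [0,-0.03,0],
    [0,-0.03,0],
    [0,-0.028,0],
    [0,-0.026,0],
    [0,-0.022,0],
    [0,-0.014,0],
    [0,-0.007,0],
    [0,-0.002,0],
  ],
  delta_rot=[
    [0,0,0.5],
    [0,0,0.5],
    [0,0,0.5],
    [0,0,0.2],
    [0,0,0],
    [0,0,0],
    [0,0,0],
    [0,0,0],
    [0,0,0],
    [0,0,0],
    [0,0,0],
    [0,0,0],
  ],
)

```text
clock: 57.75
position: [0.4577, -0.291, 0.1558]
ee_rot: [-0.0, 0.698, 0.716, 0.0]
contact_force: [-0.0, -0.0, -0.8]
width: 0.0054
gripper_force: 88.7
```

Emit:
send_rows(
  xyz=[
    [0,0,0],
    [0,0,0],
    [0,0,0],
  ],
  delta_rot=[
    [0,0,0],
    [0,0,0],
    [0,0,0],
  ],
)

```text
clock: 58.05
position: [0.4582, -0.2898, 0.1562]
ee_rot: [0.0, 0.698, 0.717, 0.0]
contact_force: [-0.2, -0.5, -1.6]
width: 0.0056
gripper_force: 88.7
```

Run:
```python
from meas import *
st(); d=grab('top'); h=hsv(d)
m=blob((h[...,1]<60)&(h[...,2]>90)&roi(300,460,110,330))[0][2]
v,u=np.nonzero(m); P=depthpts(d,np.c_[u,v]); g=abs(P[:,2]-.15)<.04
A=np.c_[P[g,:2]-P[g,:2].mean(0),np.ones(g.sum())]; c=np.linalg.lstsq(A,P[g,2],rcond=None)[0]; print('plane',c, g.sum())
# far edge corners & lateral extents on lid top plane, rows well clear of gripper
Q=P[g]; c0=onplane(d,np.c_[u,v][g],c[2])[:,:2]*1000
print('ymin,ymax for x bands',[(x,c0[abs(c0[:,0]-x)<4,1].min().round(1),c0[abs(c0[:,0]-x)<4,1].max().round(1)) for x in (560,590,620)])
print('xmax for y bands',[(y,c0[abs(c0[:,1]-y)<4,0].max().round(1)) for y in (-380,-330,-290,-250,-200)])
```

```text
t 58.05 p [ 0.4582 -0.2898  0.1562] yang 1.5 zax [ 0.  0. -1.] w 0.0056 F [-0.2 -0.5 -1.6] q6 -41
plane [-0.00585671  0.00046905  0.14661829] 9203
ymin,ymax for x bands [(560, np.float64(-404.2), np.float64(-164.9)), (590, np.float64(-406.1), np.float64(-165.3)), (620, np.float64(-403.7), np.float64(-163.7))]
xmax for y bands [(-380, np.float64(651.2)), (-330, np.float64(650.1)), (-290, np.float64(649.3)), (-250, np.float64(648.5)), (-200, np.float64(645.3))]
```

Emit:
send_rows(
  xyz=[
    [0.001,-0.002,-0.015],
    [0,0,-0.025],
    [0,0,-0.025],
    [0,0,-0.015],
    [0,0,-0.008],
    [0,0,0],
    [0,0,0],
    [0,0,0],
  ],
  delta_rot=[
    [0,0,0],
    [0,0,0],
    [0,0,0],
    [0,0,0],
    [0,0,0],
    [0,0,0],
    [0,0,0],
    [0,0,0],
  ],
)

```text
clock: 58.9
position: [0.46, -0.2932, 0.0692]
ee_rot: [0.001, 0.698, 0.716, 0.0]
contact_force: [0.8, 0.6, -1.3]
width: 0.0055
gripper_force: 88.7
```

Run:
```python
from meas import *
st(); d=grab('top'); save('t8.png',cv2.resize(d['color'][170:285,310:445],None,fx=5,fy=5)); h=hsv(d)
m=blob((h[...,1]<60)&(h[...,2]>90)&roi(300,460,150,330))[0][2]
v,u=np.nonzero(m); P=depthpts(d,np.c_[u,v]); z=np.median(P[:,2]); c0=onplane(d,np.c_[u,v],z)[:,:2]*1000
print(z,[(x,c0[abs(c0[:,0]-x)<4,1].min().round(1),c0[abs(c0[:,0]-x)<4,1].max().round(1)) for x in (530,560,590,620)])
print('xmax',[(y,c0[abs(c0[:,1]-y)<4,0].max().round(1)) for y in (-380,-330,-290,-250,-200)])
```

```text
t 58.9 p [ 0.46   -0.2932  0.0692] yang 1.5 zax [ 0.002 -0.001 -1.   ] w 0.0055 F [ 0.8  0.6 -1.3] q6 -41
0.05963961750201496 [(530, np.float64(-410.9), np.float64(-170.0)), (560, np.float64(-410.0), np.float64(-168.0)), (590, np.float64(-409.1), np.float64(-168.4)), (620, np.float64(-408.5), np.float64(-166.4))]
xmax [(-380, np.float64(656.0)), (-330, np.float64(652.6)), (-290, np.float64(651.8)), (-250, np.float64(651.1)), (-200, np.float64(650.2))]
```

Emit:
send_rows(
  xyz=[
    [-0.0005,0.0013,-0.003],
    [0,0,-0.004],
    [0,0,-0.004],
    [0,0,-0.003],
    [0,0,-0.003],
    [0,0,-0.002],
    [0,0,0],
    [0,0,0],
  ],
  delta_rot=[
    [0,0,0],
    [0,0,0],
    [0,0,0],
    [0,0,0],
    [0,0,0],
    [0,0,0],
    [0,0,0],
    [0,0,0],
  ],
)

```text
clock: 59.75
position: [0.4586, -0.2913, 0.0518]
ee_rot: [0.0, 0.698, 0.716, 0.0]
contact_force: [-4.6, 3.8, 18.9]
width: 0.0056
gripper_force: 91.5
```

Run:
```python
from meas import *
st(); d=grab('top'); h=hsv(d)
m=blob((h[...,1]<60)&(h[...,2]>90)&roi(300,460,150,330))[0][2]
v,u=np.nonzero(m); P=depthpts(d,np.c_[u,v]); g=(P[:,0]>.5)&(abs(P[:,2]-.045)<.02); A=np.c_[P[g,:2]-P[g,:2].mean(0),np.ones(g.sum())]; print(np.linalg.lstsq(A,P[g,2],rcond=None)[0])
```

```text
t 59.75 p [ 0.4586 -0.2913  0.0518] yang 1.5 zax [ 0.001 -0.    -1.   ] w 0.0056 F [-4.6  3.8 18.9] q6 -41
[-3.56291405e-06  1.32907394e-03  4.28350717e-02]
```

Emit:
send_rows(
  xyz=[
    [0,0,0],
    [0,0,0],
    [0,0,0],
    [0,0,0],
    [0,0,0],
    [0,0,0.01],
    [0,0,0.03],
    [0,0,0.03],
    [0,0,0.03],
    [0,0,0.02],
    [0,0,0],
  ],
  delta_rot=[
    [0,0,0],
    [0,0,0],
    [0,0,0],
    [0,0,0],
    [0,0,0],
    [0,0,0],
    [0,0,0],
    [0,0,0],
    [0,0,0],
    [0,0,0],
    [0,0,0],
  ],
  gripper=0.05,
)

```text
clock: 60.9
position: [0.4606, -0.2929, 0.1729]
ee_rot: [0.004, 0.698, 0.716, 0.0]
contact_force: [0.1, -0.2, -0.2]
width: 0.05
gripper_force: 0.0
```

Emit:
send_rows(
  xyz=[
    [-0.02,-0.02,0.01],
    [-0.025,-0.025,0.01],
    [-0.025,-0.025,0.01],
    [-0.025,-0.025,0.01],
    [-0.025,-0.025,0],
    [-0.02,-0.02,0],
    [0,0,0],
    [0,0,0],
    [0,0,0],
  ],
  delta_rot=[
    [0,0,0],
    [0,0,0],
    [0,0,0],
    [0,0,0],
    [0,0,0],
    [0,0,0],
    [0,0,0],
    [0,0,0],
    [0,0,0],
  ],
)

```text
clock: 61.8
position: [0.3191, -0.4305, 0.2085]
ee_rot: [-0.001, 0.698, 0.716, 0.001]
contact_force: [-0.2, 0.5, 0.3]
width: 0.0502
gripper_force: 0.0
```

Run:
```python
from meas import *
st(); d=meas(); h=hsv(d)
m=blob((h[...,1]<60)&(h[...,2]>90)&roi(310,450,150,290))[0][2]; print('lid',rect(d,m,.044))
v,u=np.nonzero(m); P=depthpts(d,np.c_[u,v]); g=(abs(P[:,2]-.045)<.02); A=np.c_[P[g,:2]-P[g,:2].mean(0),np.ones(g.sum())]; print(np.linalg.lstsq(A,P[g,2],rcond=None)[0])
s=grab('side'); a=cv2.resize(d['color'][110:285,195:445],None,fx=1.6,fy=1.6); b=cv2.resize(s['color'][130:270,170:330],None,fx=2.5,fy=2.5)
H=max(a.shape[0],b.shape[0]); f=lambda i:np.pad(i,((0,H-i.shape[0]),(0,0),(0,0)))
save('fin.png',np.hstack([f(a),f(b)])[:600,:800])
```

```text
t 61.8 p [ 0.3191 -0.4305  0.2085] yang 1.5 zax [ 0.     0.002 -1.   ] w 0.0502 F [-0.2  0.5  0.3] q6 -62
spatula 199 c [557.7 -36.3] len 86.6 ang -1.8 z 0.0231
tweezers 22 c [578.2  78.9] len 50.9 ang -1.9 z 0.0227
bulb 33 c [ 458.5 -288.8] len 34.7 ang -86.5 z 0.0644
probe 107 c [559.3   5. ] len 86.6 ang -1.7 z 0.0223
mirror 145 c [557.  -77.5] len 83.9 ang 0.4 z 0.0239
lid [ 548.1 -287.4  207.6  243.4    1.6]
[0.00025456 0.00080425 0.0428081 ]
```

View pics/fin.png

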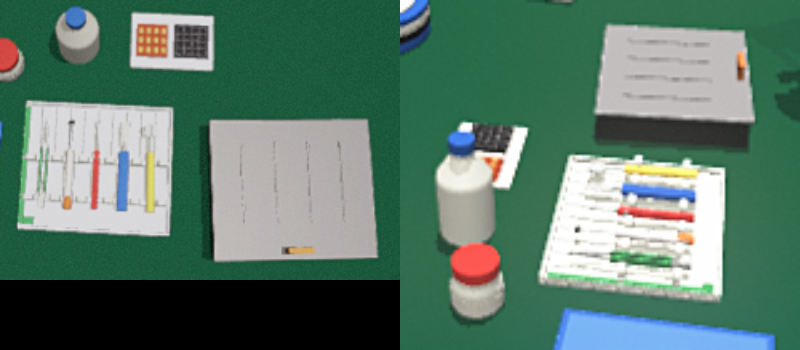

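Both views show the five instruments in order in their grooves (left picture, x from 42 to 150) and the lid level on the tub (290,190). The bottle, jar and plate have not moved. I hand in.

```bash
python3 -c "
from rig import order
print(order.sign_off())"
```

```text
the job is handed in; nothing more can be done
None
```

The job is handed in, but the verdict wasn't shown: all five instruments lie in their grooves in order, the lid is seated level on the tub, and the bottle, jar and plate look unmoved in the final pictures.

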